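Fetch the small bottle from the back of the packed bay and re-pack the row

TASK

Set the two big bottles from the bay aside on the steel tray, then take the small bottle from behind them and stand it in the round coaster. After that put the two big bottles back in the bay, the taller brown one at the low back end and the white one in front of it, and last push the wooden wedge, its upright face towards the bottles, all the way down into the gap left at the tall stop plate, so that the row is packed tight. Keep all bottles upright and leave the beaker where it stands.

Things in the scene. Friction and masses are not known exactly. Their poses are not given: they have to be found in the camera images.
- bay: fixed white bottle bay, one lane along its x. Origin: centre of underside. Floor top at z 6 mm; lane inside x +-91.5, y +-36 mm; walls 6 mm thick; heights from underside: side rails 34, low back wall (+x) 46, tall stop plate (-x) 66 mm. At start, from the plate: the two big bottles in either order (x about -55, +15), small bottle (+70). Both big ones pushed to the back leave a 51 mm gap.
- tray: fixed shallow steel spill tray, 230 mm (own x) by 140 mm (own y), rim 12 mm high and 4 mm thick, floor top 4 mm above its underside; room for both big bottles side by side along x. Origin: centre of its underside. It lies to the left or right of the bay.
- coaster: fixed white round coaster, 72 mm outside diameter, a 10 mm high rim, hollow 64 mm across inside, floor top 4 mm above its underside. Origin: centre of its underside. It lies on the other side of the bay from the tray.
- small_bottle: the smallest bottle: white, 37 mm diameter, 82 mm tall, shoulder ends at 67 mm, screw cap 27 mm diameter from 67 to 82 mm; 0.07 kg, closed, round. Origin: centre of its underside; z up.
- white_bottle: the stout white plastic bottle: 64 mm diameter, 165 mm tall, screw cap 48 mm diameter from 143 to 165 mm, narrower shoulder below it; 0.32 kg, closed, round. Origin: centre of its underside; z up.
- brown_bottle: the tallest bottle: brown, 68 mm diameter, 200 mm tall, screw cap 37 mm diameter from 180 to 200 mm on a sloping shoulder; 0.6 kg, closed, round. Origin: centre of its underside; z up.
- wedge: wooden wedge standing robot-side of the coaster. Origin: centre of its foot, x +-16.5, y +-30 mm; 72 mm high. +x face upright; -x face slopes out to x -32.5 at z 60. Stalk at x -10, y 0 with grip block 26 (x) x 36 mm (y), z 115 to 155: grip across y. Bay's +x is its +x when in; slope rides on the plate's top and packs the row; needs 5 to 20 N; home when its foot is on the bay floor. 0.16 kg.
- beaker: small clear glass beaker, loose bystander beside the coaster on the side away from the robot, 50 x 55 mm, 72 mm tall; not to be moved. Origin: centre of its underside.
There are look-alikes about, which are no part of the job. Leave any green or purple look-alike of the white_bottle alone. What is shaped like the small_bottle but red is not meant.

How it is judged (in metres and radians):
On the way, in this order (a step that is already met when the one before it is completed fails the run):
1. both big bottles stand on the tray, let go (x of white_bottle in the frame of tray between -0.081 and 0.081 m and y of white_bottle in the frame of tray between -0.036 and 0.036 m and z of white_bottle in the frame of tray between -0.003 and 0.01 m and linear speed of each of white_bottle, brown_bottle below 0.02 m/s and angular speed of each of white_bottle, brown_bottle below 0.2 rad/s and angle between each of white_bottle, brown_bottle's own z axis and vertical below 0.2 rad and x of brown_bottle in the frame of tray between -0.081 and 0.081 m and y of brown_bottle in the frame of tray between -0.036 and 0.036 m and z of brown_bottle in the frame of tray between -0.003 and 0.01 m and contact force between each of white_bottle, brown_bottle and the fingers below 0.1 N), for 0.2 s.
2. the small bottle stands in the coaster, let go (horizontal distance between small_bottle and coaster below 0.0155 m and z of small_bottle in the frame of coaster below 0.008 m and linear speed of small_bottle below 0.02 m/s and angular speed of small_bottle below 0.2 rad/s and angle between small_bottle's own z axis and vertical below 0.2 rad and contact force between small_bottle and the fingers below 0.1 N), for 0.2 s.
3. both big bottles stand in the bay again, the brown one at the back, let go, with the wedge not yet in (x of brown_bottle in the frame of bay between 0.03 and 0.062 m and y of brown_bottle in the frame of bay between -0.012 and 0.012 m and z of brown_bottle in the frame of bay between 0.002 and 0.011 m and linear speed of each of brown_bottle, white_bottle below 0.02 m/s and angular speed of each of brown_bottle, white_bottle below 0.2 rad/s and angle between each of brown_bottle, white_bottle's own z axis and vertical below 0.2 rad and x of white_bottle in the frame of bay between -0.05 and 0 m and y of white_bottle in the frame of bay between -0.012 and 0.012 m and z of white_bottle in the frame of bay between 0.002 and 0.011 m and contact force between each of white_bottle, brown_bottle and the fingers below 0.1 N and (z of wedge in the frame of bay above 0.068 m or horizontal distance between wedge and bay above 0.11 m)), for 0.2 s.
At the end, for the whole second after the job is handed in: Small bottle upright in the coaster (15 mm); brown bottle in the bay against the back wall, white one in front of it (each within about 10 mm of the tight position); wedge upright between it and the stop plate, foot within 5 mm of the bay floor; all upright, released, at rest (horizontal distance between small_bottle and coaster below 0.0155 m and z of small_bottle in the frame of coaster below 0.008 m and linear speed of each of small_bottle, brown_bottle, white_bottle, wedge below 0.02 m/s and angular speed of each of small_bottle, brown_bottle, white_bottle, wedge below 0.2 rad/s and angle between each of small_bottle, brown_bottle, white_bottle, wedge's own z axis and vertical below 0.2 rad and x of brown_bottle in the frame of bay between 0.048 and 0.062 m and y of brown_bottle in the frame of bay between -0.012 and 0.012 m and z of brown_bottle in the frame of bay between 0.002 and 0.011 m and x of white_bottle in the frame of bay between -0.02 and 0.001 m and y of white_bottle in the frame of bay between -0.012 and 0.012 m and z of white_bottle in the frame of bay between 0.002 and 0.011 m and x of wedge in the frame of bay between -0.085 and -0.045 m and y of wedge in the frame of bay between -0.012 and 0.012 m and z of wedge in the frame of bay between 0.002 and 0.011 m); the robot touches nothing.
It fails at once if a bottle is tipped over by more than 30 degrees (angle between any of small_bottle, white_bottle, brown_bottle's own z axis and vertical above 0.52 rad).
It fails at once if the beaker is moved by more than 20 mm (distance of beaker from where it was at the start of the episode above 0.02 m).
It also fails if it takes over 112 s, if anything falls off the work surface, if the arm or the gripper's body presses on something with over 40 N, if the wrist force passes 120 N, or if a joint passes its speed limit or range.

ROBOT

A 6-joint arm with a two-finger parallel gripper is mounted at the origin on a cart in front of the work surface, level with it; the furniture and walls round the work are solid. World frame = base frame: x ahead of the robot, y to its left, z up, the work surface at z = 0. Lengths are in m, angles in degrees, forces in N, time in s.
With the tool pointing down it reaches from about 0.35 to 0.875 m from the base axis. Payload 4.2 kg.
Tool frame: the origin (TCP) lies midway between the tips of the shut fingers; the grasp point (between the pads) lies 19 mm behind it; z points along the fingers, y is the line along which they close (so a half turn about z gives the same grasp; the last joint's range is limited). The gripper opens to 87 mm and grips with 3 to 60 N. Pads are 19 mm wide; open, the fingers measure 117 mm over their backs; the gripper's body (75 mm by 190 mm) begins 51 mm behind the grasp point.
Start: joints at [-60.756, 22.042, 0.453, 0, -68.411, -14.817], TCP at [0.156, -0.605, 0.223] pointing down, gripper open.
Joint ranges: [-179.83, 179.83], [-69.29, 118.12], [-61.27, 80.66], [-181.25, 117.63], [-171.15, -9.14], [-177.46, 177.46]. Speed limits (degrees/s): [159.86, 159.86, 180, 180, 180, 180].

INTERFACE

Orientations are given as a 3x3 rotation matrix whose columns are the frame's x, y, z axes.
In Python, from station import sensors, eyes, workorder gives the robot as it stands.
- The arm moves only by the shell command python3 -m handwheel 'ROWS'. ROWS is a JSON list of rows, 1 to 8 of them, each an object with the fields finger_gap (the opening from 0.0 (shut) to 1.0 (fully open)), d (a list: dx, dy, dz in normalised numbers (1 is 80 cm)), r (a list: a rotation vector rx, ry, rz in fractions of the full range, 1 being 120 degrees); a field left out counts as zero (the opening has to be given); each row is the pose to reach, as a shift and turn from the pose commanded when the command began, along the tool's axes at that moment; what a row does not reach only later rows make up. A row lasts 1/10 s, in which the tool goes at most 0.05 m and 8.59 degrees, less where a joint would pass 70% of its speed; a pose out of reach is approached as far as the arm can. The fingers move at their own pace and stop on an object; the grip force is fixed at half the most. Time passes only in rows, so rows that do not move let the fingers close. It prints the time, the measured TCP pose, the force, the opening and the grip force at its end. A shift or turn number past 1, either way, is cut back to 1. Input that does not fit is refused with a message, and nothing moves.
- sensors.sense(): the state, without advancing time (a new reading comes with each control period).
- eyes.capture(name): name is "scene" or "top" or "wrist"; returns a dict with "pixels" (400x640x3 uint8, red, green, blue), "z_map" (400x640 float32, m along the optical axis (not along the pixel's ray), 0 where there is no reading), "K" (3x3 intrinsics, pixels), "distortion" ([k1, k2, p1, p2, k3] as OpenCV has them; the pictures are not rectified), "world_from_camera" (4x4, takes a point from camera to world coordinates). Camera axes: x right, y up, looking along -z (the intrinsics and any distortion apply to the point x, -y, -z); pixel columns grow to the right and rows downward; lengths in m; the calibration is good to about 2 mm. A picture is of the moment at which its call begins.
- workorder.finish_job(): hands the job in; it is judged then, once.
The state is a dict: "time_s": time; "joints": joint angles; "joint_velocities": joint speeds; "effort": joint torques, N m; "tcp_pos": TCP position; "ee_rot": TCP orientation; "wrist_force": force on the tool from outside, world axes, zero at the start; "moment": the same for the moment, N m; "gripper_width": opening from 0.0 (shut) to 1.0 (fully open); "gripper_force": force on a finger pad.
Only numpy, scipy, OpenCV 4.12 (cv2) and the standard library are available. Lean on these libraries where they do the work, as an engineer would, in place of code of your own. Each camera call takes 0.05 s, during which the arm holds its last target. There are 200 camera calls.

## Working session

There is one attempt and no reset: what is moved stays moved. The work goes in short steps, Python scripts to look and compute and a shell command to move; the robot and the scene stay as the last step left them, time stands still between calls to the robot, and variables do not carry over. Pictures are saved under pics/ and viewed, at most 14 in all, crops included, and the job is handed in when it is done.

```bash
ls; mkdir -p pics; python3 - <<'E'
from station import sensors, eyes
import cv2,numpy as np
s=sensors.sense(); print(s)
for n in("scene","top"):
    c=eyes.capture(n); cv2.imwrite(f"pics/{n}0.png",c["pixels"][:,:,::-1]); np.savez(f"{n}0.npz",**{k:np.array(v) for k,v in c.items()})
    print(n,c["K"],c["distortion"],c["world_from_camera"])
E
```

```text
pics
{'time_s': 0.0, 'joints': array([-6.07578420e+01,  2.20902128e+01,  3.79736555e-01, -3.10864185e-02,
       -6.84108499e+01, -1.48167936e+01]), 'joint_velocities': array([-0.02762111, -0.11657395,  0.10950693,  0.09024144, -0.01457945,
        0.03177011]), 'effort': array([ 1.11759124e-03, -3.90672469e+01,  1.87408233e+01,  4.22004864e+00,
        1.09306609e-02, -1.97121053e-04]), 'tcp_pos': array([ 0.15557777, -0.6046994 ,  0.22145966]), 'ee_rot': array([[-9.68522804e-01, -2.48924137e-01, -5.94190554e-04],
       [-2.48924840e-01,  9.68520541e-01,  2.09408896e-03],
       [ 5.42164694e-05,  2.17608170e-03, -9.99997631e-01]]), 'wrist_force': array([ 0.08891316, -0.39039701,  0.0568248 ]), 'moment': array([ 0.02201264,  0.00838679, -0.03138793]), 'gripper_force': 0.0, 'gripper_width': 1.0000210152257158}
scene [[390.18953563   0.         323.72063444]
 [  0.         390.18953563 198.39916367]
 [  0.           0.           1.        ]] [-0.06551973  0.          0.          0.          0.        ] [[-0.89283394  0.40021163 -0.20658705  0.35984435]
 [-0.45033309 -0.7862453   0.4231057   0.40376296]
 [ 0.00690373  0.47079611  0.88221503  0.84508015]
 [ 0.          0.          0.          1.        ]]
top [[455.76028553   0.         334.30242708]
 [  0.         455.76028553 201.07328297]
 [  0.           0.           1.        ]] [-0.1054737  0.         0.         0.         0.       ] [[-0.38879438  0.78348163 -0.48476332 -0.08501697]
 [-0.92130413 -0.33412099  0.19890162  0.25349844]
 [-0.00613383  0.52394628  0.85172922  1.13760482]
 [ 0.          0.          0.          1.        ]]
```

View pics/scene0.png

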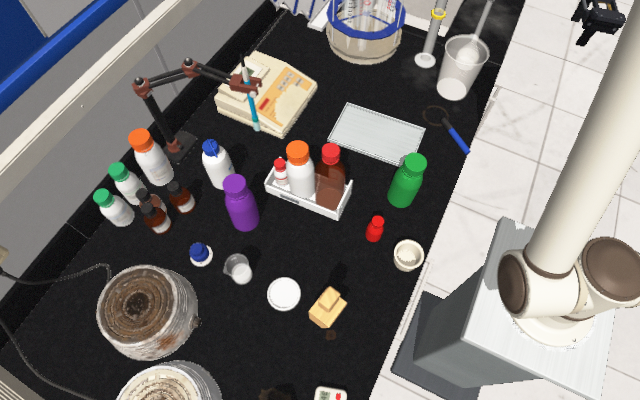

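View pics/top0.png

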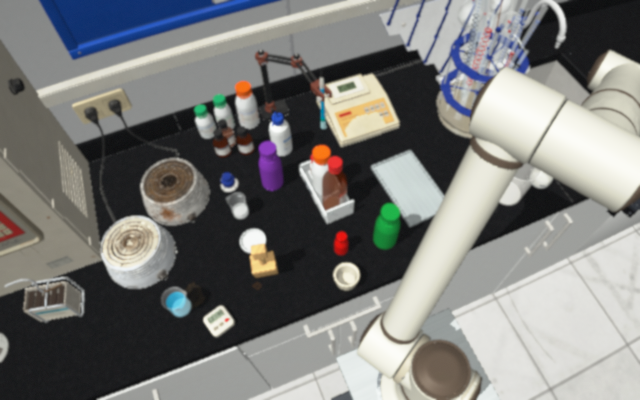

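Scene picture: the bay is at (310,190), with the brown bottle (331,175) at the near end by the plate, the white one with orange cap (298,170) in the middle and the small one (281,172) behind. The tray is at (376,133), the coaster (284,293), the wedge (327,305) and the beaker (238,268). Candidates for white_bottle are the bay's white (298,170), purple (240,203), green (405,180) and white/orange (150,157). The one in the bay fits. For small_bottle there is white/red cap (281,172) and all-red (375,229); the white one in the bay fits.

```bash
cat > h.py <<'E'
import numpy as np,cv2
from station import sensors,eyes
def cloud(c):
    h,w=c["z_map"].shape; K=np.array(c["K"]); uu,vv=np.meshgrid(np.arange(w),np.arange(h))
    p=cv2.undistortPoints(np.stack([uu,vv],-1).reshape(-1,1,2).astype(np.float64),K,np.array(c["distortion"])).reshape(h,w,2)
    z=c["z_map"]; P=np.stack([p[...,0]*z,-p[...,1]*z,-z],-1); T=np.array(c["world_from_camera"])
    W=P@T[:3,:3].T+T[:3,3]; W[z<=0]=np.nan; return W
def proj(c,X):
    T=np.linalg.inv(np.array(c["world_from_camera"])); p=np.atleast_2d(X)@T[:3,:3].T+T[:3,3]
    p=p*[1,-1,-1]; return cv2.projectPoints(p,np.zeros(3),np.zeros(3),np.array(c["K"]),np.array(c["distortion"]))[0][:,0]
def delta(target,R=None):  # world target TCP -> tool axis shift
    s=sensors.sense(); return s["ee_rot"].T@(np.array(target)-s["tcp_pos"])
E
python3 - <<'E'
from h import *
S=np.load("scene0.npz");Tp=np.load("top0.npz")
im=S["pixels"][125:275,230:430]; cv2.imwrite("pics/c1.png",cv2.resize(im[:,:,::-1],(800,600),interpolation=cv2.INTER_CUBIC))
for c in(S,Tp):
    W=cloud(c)
    pts=dict(brown=(331,149),white=(298,148),small=(280,160),tray=(376,133),coaster=(284,293),wedge=(330,292),beaker=(238,258)) if c is S else dict(brown=(336,162),white=(321,152),tray=(410,185),coaster=(252,242),wedge=(259,250),beaker=(236,198))
    for k,(u,v) in pts.items(): print(k,W[v,u].round(3),end=' ')
    print()
# fused ortho maps
W=np.concatenate([cloud(c).reshape(-1,3) for c in(S,Tp)]);C=np.concatenate([c["pixels"].reshape(-1,3) for c in(S,Tp)])
np.savez("w.npz",W=W,C=C)
m=np.isfinite(W[:,0])&(W[:,0]>.2)&(W[:,0]<.95)&(W[:,1]>-.5)&(W[:,1]<.5)&(W[:,2]>-.02)&(W[:,2]<.3)
W=W[m];C=C[m];o=np.argsort(W[:,2]);I=np.zeros((600,800,3),np.uint8)
r=((.95-W[o,0])*800).astype(int);q=((.5-W[o,1])*800).astype(int)
for a in(0,1):
  for b in (0,1): I[np.clip(r+a,0,599),np.clip(q+b,0,799)]=C[o]
cv2.imwrite("pics/ortho.png",I[:,:,::-1])
E
```

```text
brown [ 0.548 -0.011  0.202] white [ 0.621 -0.003  0.169] small [ 0.674 -0.004  0.086] tray [ 0.521 -0.241  0.005] coaster [0.529 0.247 0.003] wedge [0.426 0.237 0.155] beaker [0.644 0.235 0.052] 
brown [ 0.553 -0.014  0.202] white [ 0.623 -0.     0.168] tray [ 0.526 -0.243 -0.   ] coaster [0.526 0.251 0.006] wedge [0.418 0.243 0.155] beaker [0.654 0.252 0.047]
```

View pics/c1.png

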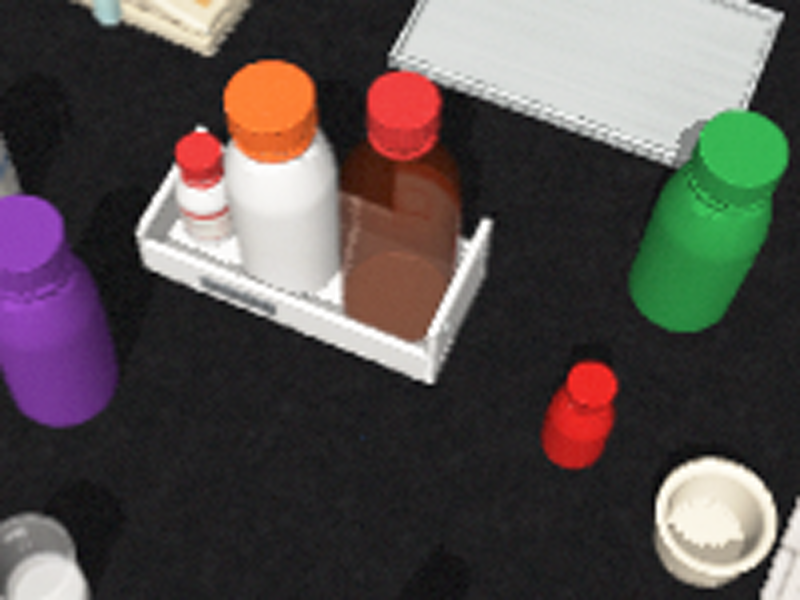

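View pics/ortho.png

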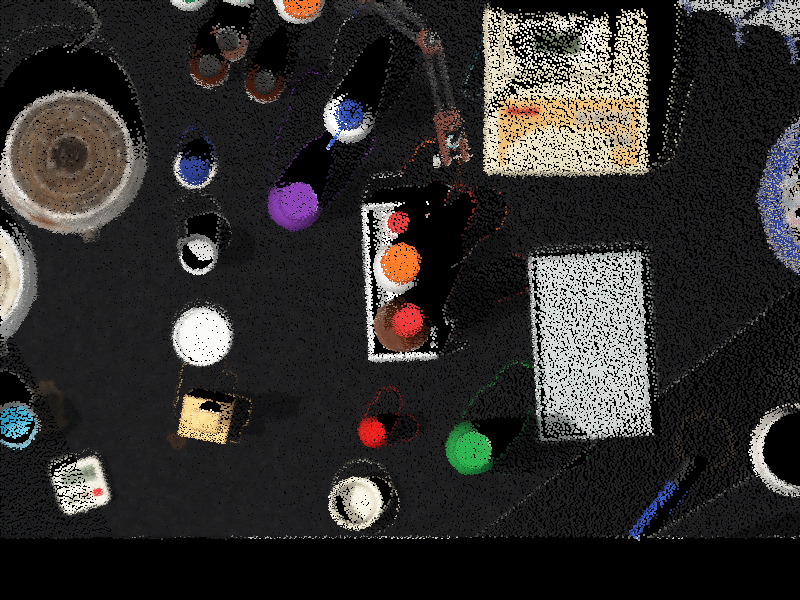

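The crop shows the three bay bottles clearly: small white with red cap (200,185), white with orange cap (275,175) and brown with red cap (400,200). Purple, green and the all-red one are the look-alikes. In the rectified map the bay's long axis lies almost along world x, with the plate end towards the robot. The tray is to the right and the coaster and wedge to the left. Now the fits.

```bash
cat > m.py <<'E'
from h import *
S=np.load("scene0.npz");Tp=np.load("top0.npz")
for nm,c in(("scene",S),("top",Tp)):
    print(nm);W=cloud(c).reshape(-1,3);C=c["pixels"].reshape(-1,3)
    ok=np.isfinite(W[:,0]);W=W[ok];C=C[ok].astype(int)
    def box(x0,x1,y0,y1,z0,z1): return (W[:,0]>x0)&(W[:,0]<x1)&(W[:,1]>y0)&(W[:,1]<y1)&(W[:,2]>z0)&(W[:,2]<z1)
    for k,b in dict(brown=(.5,.6,-.06,.04,.194,.22),white=(.57,.67,-.05,.06,.160,.18),small=(.64,.71,-.03,.04,.080,.1)).items():
        m=box(*b); P=W[m]; zt=np.median(np.sort(P[:,2])[-max(3,len(P)//3):]); T=P[P[:,2]>zt-.003]
        (cx,cy),r=cv2.minEnclosingCircle(T[:,:2].astype(np.float32)); print(k,len(T),"zt",zt.round(4),"circ",np.round([cx,cy,r],4),"mean",T.mean(0).round(4))
    m=box(.48,.58,.19,.30,-.002,.02)&(C.min(1)>120);T=W[m]; (cx,cy),r=cv2.minEnclosingCircle(T[:,:2].astype(np.float32));print("coaster",len(T),np.round([cx,cy,r],4),np.percentile(T[:,2],[5,50,98]).round(4),T.mean(0).round(4))
    def rect(k,m):
        T=W[m]; r=cv2.minAreaRect(T[:,:2].astype(np.float32)); print(k,len(T),np.round(r[0],4),np.round(r[1],4),round(r[2],2),"z",np.median(T[:,2]).round(4))
    rect("tray",box(.38,.66,-.34,-.13,-.002,.02)&(C.min(1)>90))
    rect("bay",box(.48,.72,-.07,.07,.026,.07)&(C.min(1)>140)&(C.max(1)-C.min(1)<40))
    rect("bayall",box(.48,.72,-.07,.06,.008,.07)&(C.min(1)>110)&(C.max(1)-C.min(1)<40))
    rect("wedgeblock",box(.38,.48,.18,.30,.148,.165));rect("wedge40-75",box(.36,.5,.18,.30,.055,.075)); rect("wedgefoot",box(.36,.5,.18,.30,.012,.03)&(C.min(1)>60))
    print("table z",np.median(W[box(.3,.45,.0,.1,-.02,.02),2]).round(4))
    for k,b in dict(purple=(.64,.75,.1,.18,.05,.2),blue=(.75,.85,.03,.11,.02,.25),armthing=(.72,.85,-.1,-.02,.03,.35)).items():
        T=W[box(*b)]; print(k,T.min(0).round(3),T.max(0).round(3))
E
python3 m.py
```

```text
scene
brown 210 zt 0.2052 circ [ 0.5485 -0.0082  0.0187] mean [ 0.5474 -0.0075  0.2043]
white 316 zt 0.1699 circ [ 0.6224 -0.0007  0.024 ] mean [6.218e-01 2.000e-04 1.690e-01]
small 83 zt 0.088 circ [0.662  0.0087 0.0262] mean [0.6719 0.0037 0.0872]
coaster 896 [0.5295 0.2473 0.038 ] [-0.      0.0037  0.011 ] [0.5295 0.2492 0.0042]
tray 3673 [ 0.5187 -0.2378] [0.2314 0.1452] 2.97 z 0.0037
bay 841 [0.5991 0.002 ] [0.1966 0.0855] 3.08 z 0.0422
bayall 1312 [0.5993 0.0027] [0.1973 0.0856] 3.48 z 0.0324
wedgeblock 274 [0.425  0.2451] [0.0352 0.0255] 78.56 z 0.1535
wedge40-75 510 [0.4262 0.2445] [0.0605 0.0509] 79.17 z 0.0711
wedgefoot 23 [0.4618 0.2691] [0.0203 0.0839] 66.32 z 0.0214
table z -0.0008
purple [0.666 0.104 0.05 ] [0.722 0.163 0.167]
blue [0.764 0.037 0.02 ] [0.834 0.096 0.183]
armthing [ 0.742 -0.087  0.077] [ 0.85  -0.038  0.31 ]
top
brown 98 zt 0.2061 circ [ 0.5517 -0.0111  0.0187] mean [ 0.5511 -0.0092  0.2052]
white 147 zt 0.1712 circ [6.196e-01 1.000e-04 2.490e-02] mean [6.191e-01 6.000e-04 1.702e-01]
small 8 zt 0.0886 circ [0.6734 0.0118 0.0079] mean [0.6745 0.0112 0.0875]
coaster 427 [0.5329 0.2483 0.0408] [0.0005 0.0049 0.013 ] [0.5371 0.2503 0.0054]
tray 3072 [ 0.5239 -0.2462] [0.2441 0.1609] 4.21 z 0.0038
bay 554 [5.978e-01 5.000e-04] [0.198  0.0845] 2.4 z 0.042
bayall 830 [0.5983 0.0008] [0.1996 0.0859] 3.06 z 0.0342
wedgeblock 157 [0.4248 0.2442] [0.036  0.0277] 80.83 z 0.1547
wedge40-75 319 [0.4267 0.2439] [0.0607 0.0521] 78.55 z 0.0718
wedgefoot 26 [0.4531 0.2398] [0.0597 0.0881] 85.83 z 0.0198
table z 0.0008
purple [0.663 0.1   0.05 ] [0.722 0.164 0.168]
blue [0.764 0.033 0.02 ] [0.826 0.095 0.184]
armthing [ 0.742 -0.089  0.075] [ 0.849 -0.038  0.311]
```

The manual's scale: shifts go in shares of 80 cm and turns go in shares of 120 degrees. Converting my numbers, -0.27 m / 0.8 = -0.3375, -0.11 m / 0.8 = -0.1375, 11 degrees / 120 = 0.0917.

```bash
python3 -m handwheel '[{"finger_gap": 1,"d": [-0.025,0.025,-0.05],"r": [0,0,0.0167]},{"finger_gap": 1,"d": [-0.0625,0.0625,-0.1],"r": [0,0,0.0333]},{"finger_gap": 1,"d": [-0.1125,0.1,-0.125],"r": [0,0,0.05]},{"finger_gap": 1,"d": [-0.15,0.1375,-0.1375],"r": [0,0,0.0667]},{"finger_gap": 1,"d": [-0.2,0.175,-0.1375],"r": [0,0,0.0833]},{"finger_gap": 1,"d": [-0.2375,0.2125,-0.1375],"r": [0,0,0.0917]},{"finger_gap": 1,"d": [-0.2875,0.25,-0.1375],"r": [0,0,0.0917]},{"finger_gap": 1,"d": [-0.3375,0.3,-0.1375],"r": [0,0,0.0917]}]'
```

```text
time_s: 0.9
tcp_pos: [0.3549, -0.3095, 0.3322]
ee_rot: [[-0.998, -0.059, -0.0], [-0.059, 0.998, 0.0], [0.0, 0.0, -1.0]]
wrist_force: [0.2, 0.1, 0.5]
gripper_width: 1.002
gripper_force: 0.0
```

In the tool's units: 0.288 m / 0.8 = 0.36, -0.212 m / 0.8 = -0.265.

```bash
python3 -m handwheel '[{"finger_gap": 1,"d": [-0.0375,0.05,0]},{"finger_gap": 1,"d": [-0.075,0.1,0]},{"finger_gap": 1,"d": [-0.1125,0.15,0]},{"finger_gap": 1,"d": [-0.15,0.2,0]},{"finger_gap": 1,"d": [-0.1875,0.25,0]},{"finger_gap": 1,"d": [-0.225,0.3,0]},{"finger_gap": 1,"d": [-0.265,0.36,0]},{"finger_gap": 1,"d": [-0.265,0.36,0]}]'
python3 - <<'E'
from h import *
c=eyes.capture("wrist");cv2.imwrite("pics/w1.png",c["pixels"][:,:,::-1]);np.savez("w1.npz",**{k:np.array(v) for k,v in c.items()})
print(c["world_from_camera"],sensors.sense()["tcp_pos"],c["K"])
E
```

```text
time_s: 1.7
tcp_pos: [0.5502, -0.007, 0.3308]
ee_rot: [[-0.998, -0.064, -0.002], [-0.064, 0.998, 0.0], [0.002, 0.0, -1.0]]
wrist_force: [-0.2, -0.9, 0.0]
gripper_width: 0.999
gripper_force: 0.0
[[-6.46285867e-02 -9.53115785e-01 -2.95623825e-01  4.68689647e-01]
 [ 9.97909387e-01 -6.17397345e-02 -1.91065717e-02 -1.27403819e-02]
 [-4.09613837e-05 -2.96240620e-01  9.55113340e-01  4.94263944e-01]
 [ 0.00000000e+00  0.00000000e+00  0.00000000e+00  1.00000000e+00]] [ 0.54970943 -0.00800559  0.33091489] [[306.76622998   0.         318.62659221]
 [  0.         306.76622998 206.40074896]
 [  0.           0.           1.        ]]
```

View pics/w1.png

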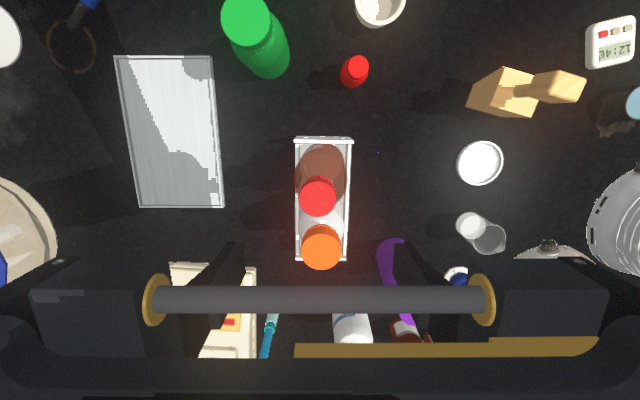

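The wrist view looks down on the bay: plate at (325,138), brown cap (318,196), orange cap (321,246), with both rails visible at columns 297 and 350. I'll fit the bay from here.

```bash
cat > bay.py <<'E'
import sys
from h import *
c=np.load(sys.argv[1]);Wi=cloud(c);W=Wi.reshape(-1,3);C=c["pixels"].reshape(-1,3).astype(int)
ok=np.isfinite(W[:,0]);W=W[ok];C=C[ok]
def box(x0,x1,y0,y1,z0,z1): return (W[:,0]>x0)&(W[:,0]<x1)&(W[:,1]>y0)&(W[:,1]<y1)&(W[:,2]>z0)&(W[:,2]<z1)
P=W[box(.48,.72,-.07,.06,.028,.039)&(C.min(1)>100)&(C.max(1)-C.min(1)<40)]
for nm,Q in(("R",P[P[:,1]<-.02]),("L",P[P[:,1]>.02])):
    if len(Q)<10: continue
    f=np.polyfit(Q[:,0],Q[:,1],1);r=Q[:,1]-np.polyval(f,Q[:,0]);k=abs(r)<.005;f=np.polyfit(Q[k,0],Q[k,1],1)
    r=Q[:,1]-np.polyval(f,Q[:,0]);print(nm,k.sum(),"yaw",np.degrees(np.arctan(f[0])).round(2),"y at .55,.60,.65",np.polyval(f,[.55,.6,.65]).round(4),"res",np.percentile(r,[3,97]).round(4),"x",Q[:,0].min().round(4),Q[:,0].max().round(4))
Q=W[box(.48,.54,-.07,.06,.058,.072)];print("plate",len(Q),Q.min(0).round(4),Q.max(0).round(4),"z98",np.percentile(Q[:,2],98).round(4)); f=np.polyfit(Q[:,1],Q[:,0],1);print(" yaw",-np.degrees(np.arctan(f[0])).round(2),Q.mean(0).round(4))
for k,b in dict(brown=(.5,.6,-.06,.04,.194,.22),white=(.57,.67,-.05,.06,.160,.18)).items():
    P=W[box(*b)];
    if len(P)<20: continue
    zt=np.median(np.sort(P[:,2])[-len(P)//3:]);T=P[P[:,2]>zt-.003];print(k,len(T),zt.round(4),np.round(cv2.minEnclosingCircle(T[:,:2].astype(np.float32)),4) if 0 else cv2.minEnclosingCircle(T[:,:2].astype(np.float32)))
E
python3 bay.py w1.npz; sed -i 's/^for nm,c in.*/import sys\nfor nm,c in [(a,np.load(a)) for a in sys.argv[1:]]:/' m.py; python3 m.py w1.npz
```

```text
R 311 yaw 2.54 y at .55,.60,.65 [-0.0411 -0.0389 -0.0367] res [-0.0024  0.0042] x 0.5051 0.6964
L 423 yaw 2.58 y at .55,.60,.65 [0.0368 0.039  0.0413] res [-0.0029  0.003 ] x 0.5029 0.6922
plate 343 [ 0.5029 -0.0455  0.058 ] [0.5345 0.0369 0.0718] z98 0.0705
 yaw 1.88 [ 0.5087 -0.0038  0.0662]
brown 1055 0.2069 ((0.5505244731903076, -0.009178628213703632), 0.01847732812166214)
white 1196 0.1717 ((0.6235851049423218, -0.0004964359104633331), 0.024284444749355316)
w1.npz
brown 1055 zt 0.2069 circ [ 0.5505 -0.0092  0.0185] mean [ 0.55   -0.0092  0.2062]
white 1196 zt 0.1717 circ [ 6.236e-01 -5.000e-04  2.430e-02] mean [ 6.227e-01 -6.000e-04  1.709e-01]
small 0 zt nan circ [0. 0. 0.] mean [nan nan nan]
coaster 1690 [0.5307 0.2526 0.0399] [0.0032 0.0054 0.0119] [0.5299 0.2501 0.0062]
tray 14200 [ 0.5201 -0.2411] [0.2336 0.1501] 3.23 z 0.0054
bay 1178 [0.6005 0.0009] [0.1964 0.0844] 2.55 z 0.0357
bayall 1502 [0.6004 0.0014] [0.1965 0.0854] 2.52 z 0.0353
wedgeblock 961 [0.4262 0.2443] [0.0375 0.0256] 79.99 z 0.1555
wedge40-75 1676 [0.4278 0.2441] [0.0617 0.0516] 78.04 z 0.0728
wedgefoot 220 [0.4523 0.2397] [0.0996 0.0456] 29.26 z 0.0214
table z 0.0012
purple [0.67 0.1  0.05] [0.722 0.128 0.166]
blue [0.777 0.032 0.037] [0.817 0.093 0.121]
armthing [ 0.769 -0.074  0.082] [ 0.783 -0.057  0.18 ]
  return _methods._mean(a, axis=axis, dtype=dtype,
  ret = ret.dtype.type(ret / rcount)
m.py:10: RuntimeWarning: Mean of empty slice.
  (cx,cy),r=cv2.minEnclosingCircle(T[:,:2].astype(np.float32)); print(k,len(T),"zt",zt.round(4),"circ",np.round([cx,cy,r],4),"mean",T.mean(0).round(4))
  ret = um.true_divide(
```

```bash
python3 - <<'E' 2>/dev/null
from h import *
from scipy.optimize import least_squares
for n in("scene0","top0","w1"):
    c=np.load(n+".npz");W=cloud(c).reshape(-1,3)
    for nm,cx,cy,r0,zs in(("brown",.55,-.005,.034,(45,80,110,140,165,185,206)),("white",.622,0,.032,(45,80,110,135,150,171))):
        for a,b in zip(zs[:-1],zs[1:]):
            m=(np.hypot(W[:,0]-cx,W[:,1]-cy)<.042)&(W[:,2]>a/1e3)&(W[:,2]<b/1e3);P=W[m]
            if len(P)<15: continue
            o=least_squares(lambda q:np.hypot(P[:,0]-q[0],P[:,1]-q[1])-q[2],[cx,cy,.03],loss="soft_l1",f_scale=.001).x
            f=least_squares(lambda q:np.hypot(P[:,0]-q[0],P[:,1]-q[1])-r0,[cx,cy],loss="soft_l1",f_scale=.001).x
            print(n,nm,a,b,len(P),o.round(4),"fixed r",f.round(4))
E
```

```text
scene0 brown 45 80 258 [ 0.549  -0.0081  0.0387] fixed r [ 0.5466 -0.0034]
scene0 brown 80 110 249 [ 0.5499 -0.0095  0.0389] fixed r [ 0.5473 -0.0047]
scene0 brown 110 140 307 [ 0.5467 -0.0046  0.0321] fixed r [ 0.5476 -0.0066]
scene0 brown 140 165 363 [ 0.5471 -0.0058  0.0238] fixed r [ 0.5526 -0.0175]
scene0 brown 165 185 89 [ 0.5483 -0.0085  0.0172] fixed r [ 0.5568 -0.0247]
scene0 brown 185 206 290 [ 0.5471 -0.0055  0.0148] fixed r [ 0.5775 -0.0035]
scene0 white 45 80 246 [ 0.6228 -0.006   0.0384] fixed r [6.194e-01 2.000e-04]
scene0 white 80 110 239 [ 0.6226 -0.0037  0.0352] fixed r [ 0.6204 -0.0008]
scene0 white 110 135 288 [ 0.621  -0.001   0.0264] fixed r [ 0.625  -0.0066]
scene0 white 135 150 55 [ 0.6223 -0.0013  0.0231] fixed r [ 0.6281 -0.0095]
scene0 white 150 171 422 [0.6201 0.0025 0.0187] fixed r [ 0.6081 -0.0197]
top0 brown 45 80 159 [ 0.5471 -0.005   0.0342] fixed r [ 0.5469 -0.0049]
top0 brown 80 110 156 [ 0.5484 -0.0063  0.034 ] fixed r [ 0.5483 -0.0063]
top0 brown 110 140 204 [ 0.5489 -0.0069  0.0324] fixed r [ 0.5506 -0.0077]
top0 brown 140 165 243 [ 0.55   -0.007
[... 704 characters left out ...]
rown 110 140 397 [ 0.548  -0.0062  0.0322] fixed r [ 0.5501 -0.0061]
w1 brown 140 165 1065 [ 0.5507 -0.0069  0.026 ] fixed r [ 0.561  -0.0078]
w1 brown 165 185 123 [ 0.5511 -0.0078  0.0181] fixed r [ 0.5678 -0.0111]
w1 brown 185 206 567 [ 0.5477 -0.0088  0.0152] fixed r [0.5563 0.0168]
w1 white 45 80 45 [ 6.199e-01 -2.000e-04  3.210e-02] fixed r [ 6.197e-01 -2.000e-04]
w1 white 80 110 136 [ 6.203e-01 -3.000e-04  3.110e-02] fixed r [ 6.217e-01 -1.000e-04]
w1 white 110 135 577 [ 0.6244 -0.      0.0275] fixed r [6.299e-01 4.000e-04]
w1 white 135 150 82 [ 6.244e-01 -3.000e-04  2.370e-02] fixed r [6.334e-01 1.000e-04]
w1 white 150 171 912 [ 6.194e-01 -6.000e-04  1.980e-02] fixed r [0.6187 0.0234]
```

In the tool's units: 0.142 m / 0.8 = 0.1775, 0.03 m / 0.8 = 0.0375, 1.1 degrees / 120 = 0.0092.

```bash
python3 -m handwheel '[{"finger_gap": 1,"d": [0,0.0069,0.0375],"r": [0,0,0.0092]},{"finger_gap": 1,"d": [0,0.0069,0.0875],"r": [0,0,0.0092]},{"finger_gap": 1,"d": [0,0.0069,0.1375],"r": [0,0,0.0092]},{"finger_gap": 1,"d": [0,0.0069,0.1688],"r": [0,0,0.0092]},{"finger_gap": 1,"d": [0,0.0069,0.1775],"r": [0,0,0.0092]},{"finger_gap": 1,"d": [0,0.0069,0.1775],"r": [0,0,0.0092]}]' && python3 -m handwheel '[{"finger_gap": 0},{"finger_gap": 0},{"finger_gap": 0},{"finger_gap": 0},{"finger_gap": 0},{"finger_gap": 0},{"finger_gap": 0},{"finger_gap": 0}]'
```

```text
time_s: 2.35
tcp_pos: [0.5476, -0.0065, 0.1902]
ee_rot: [[-0.999, -0.04, -0.002], [-0.04, 0.999, -0.001], [0.002, -0.001, -1.0]]
wrist_force: [0.5, 0.2, 1.1]
gripper_width: 1.002
gripper_force: 0.0
time_s: 3.15
tcp_pos: [0.5481, -0.0057, 0.1907]
ee_rot: [[-0.999, -0.041, -0.0], [-0.041, 0.999, -0.0], [0.0, -0.0, -1.0]]
wrist_force: [0.1, -1.3, 1.3]
gripper_width: 0.424
gripper_force: 30.0
```

In the tool's units: -0.02 m / 0.8 = -0.025, 0.0035 m / 0.8 = 0.0044.

```bash
python3 -m handwheel '[{"finger_gap": 0,"d": [0,0.0025,-0.0025]},{"finger_gap": 0,"d": [0,0.0044,-0.0075]},{"finger_gap": 0,"d": [0,0.0044,-0.015]},{"finger_gap": 0,"d": [0,0.0044,-0.025]},{"finger_gap": 0,"d": [0,0.0044,-0.025]}]';python3 -m handwheel '[{"finger_gap": 0,"d": [0,0,-0.0125]},{"finger_gap": 0,"d": [0,0,-0.0313]},{"finger_gap": 0,"d": [0,0,-0.05]},{"finger_gap": 0,"d": [0,0,-0.0688]},{"finger_gap": 0,"d": [0,0,-0.0813]},{"finger_gap": 0,"d": [0,0,-0.0875]},{"finger_gap": 0,"d": [0,0,-0.0875]}]'
```

```text
time_s: 3.65
tcp_pos: [0.5485, -0.0023, 0.2119]
ee_rot: [[-0.999, -0.041, 0.002], [-0.041, 0.999, -0.0], [-0.002, -0.001, -1.0]]
wrist_force: [-0.5, -1.4, -4.5]
gripper_width: 0.42
gripper_force: 29.9
time_s: 4.35
tcp_pos: [0.5483, -0.0017, 0.2813]
ee_rot: [[-0.999, -0.041, 0.002], [-0.041, 0.999, 0.001], [-0.002, 0.001, -1.0]]
wrist_force: [0.3, 0.3, -7.3]
gripper_width: 0.421
gripper_force: 29.9
```

In the tool's units: -0.2 m / 0.8 = -0.25, -0.004 m / 0.8 = -0.005.

```bash
python3 -m handwheel '[{"finger_gap": 0,"d": [0,-0.0125,0]},{"finger_gap": 0,"d": [0,-0.0375,0]},{"finger_gap": 0,"d": [-0.0025,-0.0688,0]},{"finger_gap": 0,"d": [-0.0038,-0.1063,0]},{"finger_gap": 0,"d": [-0.005,-0.1438,0]},{"finger_gap": 0,"d": [-0.0063,-0.1813,0]},{"finger_gap": 0,"d": [-0.0075,-0.2188,0]},{"finger_gap": 0,"d": [-0.0075,-0.25,0]}]';python3 -m handwheel '[{"finger_gap": 0,"d": [-0.0013,-0.025,0.0063]},{"finger_gap": 0,"d": [-0.0013,-0.0375,0.025]},{"finger_gap": 0,"d": [-0.0013,-0.0463,0.05]},{"finger_gap": 0,"d": [-0.0013,-0.0463,0.075]},{"finger_gap": 0,"d": [-0.0013,-0.0463,0.0938]},{"finger_gap": 0,"d": [-0.0013,-0.0463,0.1025]},{"finger_gap": 0,"d": [-0.0013,-0.0463,0.105]},{"finger_gap": 0,"d": [-0.0013,-0.0463,0.105]}]'
```

```text
time_s: 5.15
tcp_pos: [0.5616, -0.2038, 0.2792]
ee_rot: [[-0.999, -0.04, -0.002], [-0.04, 0.999, 0.0], [0.002, 0.0, -1.0]]
wrist_force: [-0.6, 0.5, -7.0]
gripper_width: 0.421
gripper_force: 29.9
time_s: 5.95
tcp_pos: [0.5648, -0.2389, 0.1966]
ee_rot: [[-0.999, -0.041, 0.0], [-0.041, 0.999, -0.0], [-0.0, -0.0, -1.0]]
wrist_force: [-0.5, 0.8, -6.6]
gripper_width: 0.422
gripper_force: 29.9
```

```bash
python3 -m handwheel '[{"finger_gap": 0,"d": [0,0,0.0025]},{"finger_gap": 0,"d": [0,0,0.005]},{"finger_gap": 0,"d": [0,0,0.0075]},{"finger_gap": 0,"d": [0,0,0.0088]},{"finger_gap": 0,"d": [0,0,0.0088]}]'
```

```text
time_s: 6.45
tcp_pos: [0.5645, -0.2385, 0.1894]
ee_rot: [[-0.999, -0.041, -0.0], [-0.041, 0.999, 0.0], [0.0, 0.0, -1.0]]
wrist_force: [-0.2, 0.8, -6.4]
gripper_width: 0.416
gripper_force: 29.9
```

In the tool's units: 0.002 m / 0.8 = 0.0025, 0.001 m / 0.8 = 0.0013.

```bash
python3 -m handwheel '[{"finger_gap": 0,"d": [0,0,0.0013]},{"finger_gap": 0,"d": [0,0,0.0025]},{"finger_gap": 0,"d": [0,0,0.0025]}]'
```

```text
time_s: 6.75
tcp_pos: [0.5653, -0.2389, 0.1887]
ee_rot: [[-0.999, -0.041, 0.002], [-0.041, 0.999, -0.001], [-0.002, -0.001, -1.0]]
wrist_force: [-0.5, 0.1, -2.5]
gripper_width: 0.419
gripper_force: 30.0
```

In the tool's units: -0.06 m / 0.8 = -0.075, -0.03 m / 0.8 = -0.0375.

```bash
python3 -m handwheel '[{"finger_gap": 0.5},{"finger_gap": 1},{"finger_gap": 1},{"finger_gap": 1},{"finger_gap": 1,"d": [0,0,-0.0125]},{"finger_gap": 1,"d": [0,0,-0.0375]},{"finger_gap": 1,"d": [0,0,-0.075]},{"finger_gap": 1,"d": [0,0,-0.075]}]'
```

```text
time_s: 7.55
tcp_pos: [0.5671, -0.2396, 0.2535]
ee_rot: [[-0.999, -0.041, 0.01], [-0.042, 0.999, -0.004], [-0.01, -0.004, -1.0]]
wrist_force: [0.6, 0.1, -0.6]
gripper_width: 0.982
gripper_force: 0.0
```

In the tool's units: 0.238 m / 0.8 = 0.2975, -0.065 m / 0.8 = -0.0813.

```bash
python3 -m handwheel '[{"finger_gap": 1,"d": [-0.0125,0.0375,-0.0125]},{"finger_gap": 1,"d": [-0.025,0.0875,-0.0125]},{"finger_gap": 1,"d": [-0.0375,0.1375,-0.0125]},{"finger_gap": 1,"d": [-0.0563,0.1875,-0.0125]},{"finger_gap": 1,"d": [-0.0688,0.2375,0]},{"finger_gap": 1,"d": [-0.0788,0.2813,0]},{"finger_gap": 1,"d": [-0.0813,0.2975,0]},{"finger_gap": 1,"d": [-0.0813,0.2975,0]}]'; python3 - <<'E'
from h import *
print(delta([.6222,.0009,.1515]),sensors.sense()["tcp_pos"])
E
```

```text
time_s: 8.35
tcp_pos: [0.6201, 0.0035, 0.2476]
ee_rot: [[-0.999, -0.043, 0.0], [-0.043, 0.999, -0.0], [-0.0, -0.0, -1.0]]
wrist_force: [0.4, -1.0, -0.8]
gripper_width: 1.0
gripper_force: 0.0
[-0.00195079 -0.0026381   0.0961486 ] [0.62012566 0.00345681 0.24764821]
```

In the tool's units: 0.096 m / 0.8 = 0.12, 0.085 m / 0.8 = 0.1063.

```bash
python3 -m handwheel '[{"finger_gap": 1,"d": [-0.0025,-0.0031,0.0375]},{"finger_gap": 1,"d": [-0.0025,-0.0031,0.075]},{"finger_gap": 1,"d": [-0.0025,-0.0031,0.1063]},{"finger_gap": 1,"d": [-0.0025,-0.0031,0.12]},{"finger_gap": 1,"d": [-0.0025,-0.0031,0.12]}]' && python3 -m handwheel '[{"finger_gap": 0},{"finger_gap": 0},{"finger_gap": 0},{"finger_gap": 0},{"finger_gap": 0},{"finger_gap": 0},{"finger_gap": 0}]'
```

```text
time_s: 8.85
tcp_pos: [0.6211, -0.0019, 0.1503]
ee_rot: [[-0.999, -0.039, -0.003], [-0.039, 0.999, -0.001], [0.003, -0.001, -1.0]]
wrist_force: [-0.2, 0.2, 1.2]
gripper_width: 1.006
gripper_force: 0.0
time_s: 9.55
tcp_pos: [0.6221, -0.0004, 0.1518]
ee_rot: [[-0.999, -0.041, 0.0], [-0.041, 0.999, 0.0], [-0.0, 0.0, -1.0]]
wrist_force: [-0.4, 0.7, 1.6]
gripper_width: 0.55
gripper_force: 30.0
```

In the tool's units: -0.1 m / 0.8 = -0.125, -0.035 m / 0.8 = -0.0438.

```bash
python3 -m handwheel '[{"finger_gap": 0,"d": [0,0,-0.0125]},{"finger_gap": 0,"d": [0,0,-0.0375]},{"finger_gap": 0,"d": [0,0,-0.0688]},{"finger_gap": 0,"d": [0,0,-0.1]},{"finger_gap": 0,"d": [0.0125,0,-0.1188]},{"finger_gap": 0,"d": [0.0375,0,-0.125]},{"finger_gap": 0,"d": [0.0688,-0.0188,-0.125]},{"finger_gap": 0,"d": [0.1,-0.0438,-0.125]}]';python3 -m handwheel '[{"finger_gap": 0,"d": [0.0313,-0.025,0]},{"finger_gap": 0,"d": [0.0625,-0.0563,0]},{"finger_gap": 0,"d": [0.0875,-0.0938,0]},{"finger_gap": 0,"d": [0.0963,-0.1313,0]},{"finger_gap": 0,"d": [0.0963,-0.1688,0]},{"finger_gap": 0,"d": [0.0963,-0.2063,0]},{"finger_gap": 0,"d": [0.0963,-0.2375,0]},{"finger_gap": 0,"d": [0.0963,-0.2525,0]}]';python3 -m handwheel '[{"finger_gap": 0,"d": [0,0,0.0125]},{"finger_gap": 0,"d": [0,0,0.0375]},{"finger_gap": 0,"d": [0,0,0.0688]},{"finger_gap": 0,"d": [0,0,0.0938]},{"finger_gap": 0,"d": [0,0,0.1125]},{"finger_gap": 0,"d": [0,0,0.1188]},{"finger_gap": 0,"d": [0,0,0.12]},{"finger_gap": 0,"d": [0,0,0.12]}]'
```

```text
time_s: 10.35
tcp_pos: [0.5413, -0.0385, 0.2509]
ee_rot: [[-0.999, -0.042, -0.002], [-0.042, 0.999, 0.001], [0.002, 0.001, -1.0]]
wrist_force: [0.0, 0.0, -3.8]
gripper_width: 0.549
gripper_force: 30.0
time_s: 11.15
tcp_pos: [0.4734, -0.245, 0.2508]
ee_rot: [[-0.999, -0.038, -0.002], [-0.038, 0.999, 0.001], [0.002, 0.001, -1.0]]
wrist_force: [0.3, 0.5, -3.6]
gripper_width: 0.548
gripper_force: 30.0
time_s: 11.95
tcp_pos: [0.4751, -0.2434, 0.1561]
ee_rot: [[-0.999, -0.041, 0.001], [-0.041, 0.999, -0.0], [-0.001, -0.0, -1.0]]
wrist_force: [-0.2, -0.5, -3.3]
gripper_width: 0.548
gripper_force: 30.0
```

In the tool's units: 0.007 m / 0.8 = 0.0088, 0.004 m / 0.8 = 0.005.

```bash
python3 -m handwheel '[{"finger_gap": 0,"d": [0,0,0.0025]},{"finger_gap": 0,"d": [0,0,0.005]},{"finger_gap": 0,"d": [0,0,0.0075]},{"finger_gap": 0,"d": [0,0,0.0088]},{"finger_gap": 0,"d": [0,0,0.0088]}]'; python3 - <<'E'
from h import *
c=eyes.capture("scene");print(sensors.sense()["wrist_force"]);cv2.imwrite("pics/s2.png",c["pixels"][75:275,230:480,::-1].repeat(3,0).repeat(3,1)[:600,:750])
E
```

```text
time_s: 12.45
tcp_pos: [0.4755, -0.244, 0.1498]
ee_rot: [[-0.999, -0.041, 0.002], [-0.041, 0.999, -0.001], [-0.002, -0.001, -1.0]]
wrist_force: [-0.7, 1.4, 3.3]
gripper_width: 0.549
gripper_force: 30.0
[-1.23514834  0.44846146  3.95639017]
```

View pics/s2.png

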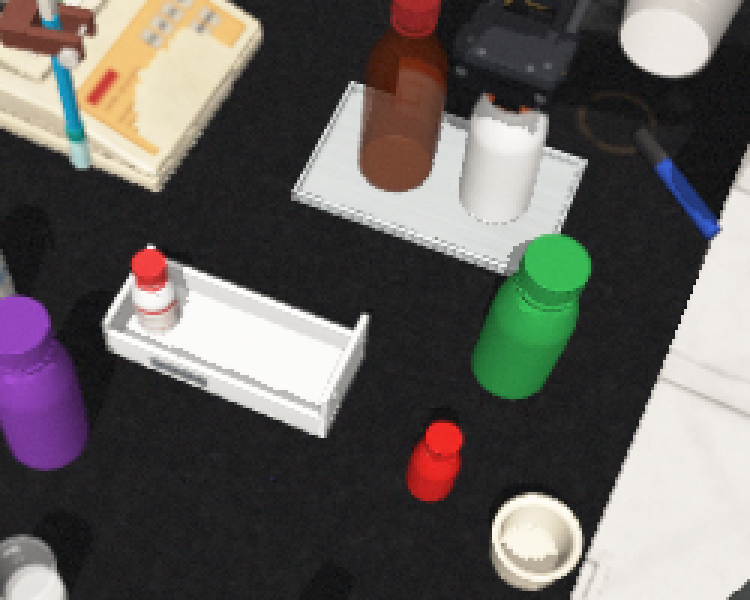

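Brown (395,130) and white (505,160) both stand upright on the tray, and the small bottle (155,290) is alone in the bay. Releasing.

The manual's scale: shifts go in shares of 80 cm and turns go in shares of 120 degrees. Converting my numbers, -0.11 m / 0.8 = -0.1375, -0.08 m / 0.8 = -0.1.

```bash
python3 -m handwheel '[{"finger_gap": 0.7},{"finger_gap": 1},{"finger_gap": 1},{"finger_gap": 1},{"finger_gap": 1,"d": [0,0,-0.0125]},{"finger_gap": 1,"d": [0,0,-0.05]},{"finger_gap": 1,"d": [0,0,-0.1]},{"finger_gap": 1,"d": [0,0,-0.1375]}]'; python3 -m handwheel '[{"finger_gap": 1,"d": [-0.0125,0.0375,0]},{"finger_gap": 1,"d": [-0.025,0.0875,0]},{"finger_gap": 1,"d": [-0.0375,0.1375,0]},{"finger_gap": 1,"d": [-0.0625,0.1875,0]},{"finger_gap": 1,"d": [-0.0875,0.2375,0]},{"finger_gap": 1,"d": [-0.1,0.275,0]},{"finger_gap": 1,"d": [-0.1125,0.3,0]},{"finger_gap": 1,"d": [-0.1125,0.3,0]}]'
python3 - <<'E'
from h import *
for n in("wrist","scene"):
    c=eyes.capture(n);np.savez(n[0]+"3.npz",**{k:np.array(v) for k,v in c.items()})
cv2.imwrite("pics/w3.png",np.load("w3.npz")["pixels"][:,:,::-1])
print(sensors.sense()["tcp_pos"])
E
python3 bay.py w3.npz; python3 m.py w3.npz s3.npz 2>/dev/null|grep -E "small|bay|npz|tray|coast"
```

```text
time_s: 13.3
tcp_pos: [0.4753, -0.2441, 0.2617]
ee_rot: [[-0.999, -0.041, 0.003], [-0.041, 0.999, -0.001], [-0.003, -0.001, -1.0]]
wrist_force: [0.7, -0.0, -0.1]
gripper_width: 0.995
gripper_force: 0.0
time_s: 14.1
tcp_pos: [0.556, 0.002, 0.2589]
ee_rot: [[-0.999, -0.044, 0.001], [-0.044, 0.999, 0.0], [-0.001, 0.0, -1.0]]
wrist_force: [-1.0, 0.1, 0.2]
gripper_width: 0.999
gripper_force: 0.0
[ 5.54911204e-01 -9.84356442e-05  2.58885282e-01]
R 653 yaw 2.76 y at .55,.60,.65 [-0.0408 -0.0383 -0.0359] res [-0.0033  0.0077] x 0.5052 0.6965
L 631 yaw 2.24 y at .55,.60,.65 [0.0367 0.0387 0.0406] res [-0.0143  0.0034] x 0.5026 0.6932
plate 434 [ 0.5026 -0.0459  0.0584] [0.5114 0.0375 0.0691] z98 0.0685
 yaw 2.55 [ 0.5069 -0.0043  0.066 ]
w3.npz
small 279 zt 0.0895 circ [0.6734 0.0018 0.0133] mean [0.6714 0.0017 0.0889]
coaster 2325 [0.532  0.2519 0.0404] [0.0037 0.0054 0.0118] [0.5296 0.2498 0.0063]
tray 11557 [ 0.5195 -0.2485] [0.2332 0.1658] 4.05 z 0.0055
bay 2664 [0.6007 0.0009] [0.1966 0.085 ] 2.59 z 0.0358
bayall 4237 [6.007e-01 5.000e-04] [0.1965 0.0877] 2.43 z 0.0342
s3.npz
small 80 zt 0.0881 circ [0.6727 0.0033 0.0143] mean [0.6721 0.0032 0.0871]
coaster 880 [0.5304 0.2478 0.0377] [-0.0001  0.0036  0.0112] [0.5293 0.249  0.0042]
tray 2069 [ 0.5158 -0.2371] [0.2252 0.1429] 3.58 z 0.0037
bay 761 [0.5997 0.0012] [0.1974 0.0857] 2.57 z 0.0336
bayall 1423 [0.5998 0.002 ] [0.1973 0.0874] 2.99 z 0.0301
```

View pics/w3.png

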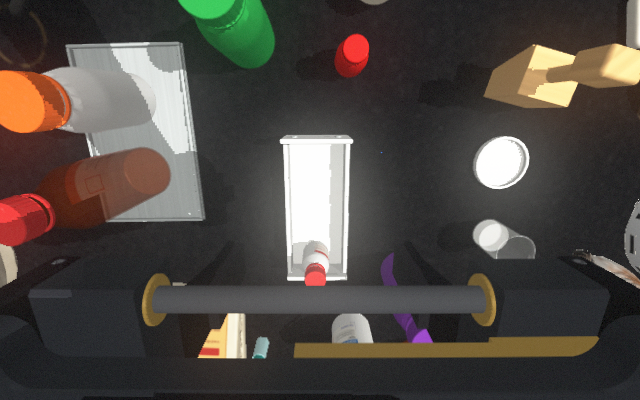

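The small bottle's cap shows at (315,268), in front of the back wall. Purple and the clamp arm stand close to where the gripper body would be, so I'll work out which yaw and pitch clear them best.

```bash
python3 - <<'E' 2>/dev/null
from h import *
from scipy.spatial.transform import Rotation as Ro
P=np.concatenate([cloud(np.load(n)).reshape(-1,3) for n in("scene0.npz","top0.npz")]);P=P[np.isfinite(P[:,0])&(P[:,2]>.05)&(P[:,2]<.4)&(abs(P[:,0]-.67)<.25)&(abs(P[:,1])<.25)]
P=P[~((P[:,0]<.705)&(abs(P[:,1])<.06))]
t=np.array([.673,.0023,.076])
B=[((-.0375,-.095,-.25),(.0375,.095,-.07)),((-.012,-.0585,-.07),(.012,.0585,0))]
for pitch in(0,10,20):
  out=[]
  for yaw in range(-90,91,10):
    R=Ro.from_euler('z',yaw,degrees=True).as_matrix()@Ro.from_euler('y',-pitch,degrees=True).as_matrix()@np.diag([-1,1,-1.])
    # pitch applied before yaw in body; sign: lean body to -x
    L=(P-t)@R; d=9
    for lo,hi in B:
        e=np.maximum(np.maximum(lo-L,L-hi),0);d=min(d,np.sort(np.linalg.norm(e,axis=1))[5])
    out.append((yaw,round(d*1e3)))
  print(pitch,(R@[0,0,-1]).round(2),out)
E
```

```text
0 [0. 0. 1.] [(-90, 6), (-80, 19), (-70, 26), (-60, 30), (-50, 21), (-40, 8), (-30, 4), (-20, 9), (-10, 11), (0, 8), (10, 5), (20, 9), (30, 0), (40, 0), (50, 0), (60, 0), (70, 0), (80, 0), (90, 6)]
10 [-0.   -0.17  0.98] [(-90, 24), (-80, 19), (-70, 23), (-60, 20), (-50, 6), (-40, 0), (-30, 3), (-20, 9), (-10, 11), (0, 9), (10, 11), (20, 22), (30, 20), (40, 5), (50, 0), (60, 0), (70, 0), (80, 0), (90, 0)]
20 [-0.   -0.34  0.94] [(-90, 9), (-80, 12), (-70, 15), (-60, 2), (-50, 0), (-40, 0), (-30, 3), (-20, 9), (-10, 11), (0, 12), (10, 21), (20, 35), (30, 40), (40, 26), (50, 13), (60, 0), (70, 0), (80, 0), (90, 0)]
```

In the tool's units: -0.118 m / 0.8 = -0.1475, -0.0025 m / 0.8 = -0.0031, 62.5 degrees / 120 = 0.5208.

```bash
python3 -m handwheel '[{"finger_gap": 1,"d": [-0.025,0,0],"r": [0,0,0.0667]},{"finger_gap": 1,"d": [-0.05,0,0],"r": [0,0,0.1333]},{"finger_gap": 1,"d": [-0.075,0,0],"r": [0,0,0.2]},{"finger_gap": 1,"d": [-0.1,0,0],"r": [0,0,0.2667]},{"finger_gap": 1,"d": [-0.125,0,0],"r": [0,0,0.3333]},{"finger_gap": 1,"d": [-0.1375,-0.0025,0],"r": [0,0,0.4]},{"finger_gap": 1,"d": [-0.1475,-0.0031,0],"r": [0,0,0.4667]},{"finger_gap": 1,"d": [-0.1475,-0.0031,0],"r": [0,0,0.5208]}]';python3 -m handwheel '[{"finger_gap": 1}]'; python3 - <<'E'
from h import *
s=sensors.sense();print(s["joints"].round(0),delta([.673,.0023,.0755]),s["tcp_pos"])
E
```

```text
time_s: 15.0
tcp_pos: [0.6734, 0.0003, 0.2583]
ee_rot: [[-0.491, 0.871, -0.001], [0.871, 0.491, -0.0], [-0.0, -0.001, -1.0]]
wrist_force: [-0.9, 0.2, 0.1]
gripper_width: 1.0
gripper_force: 0.0
time_s: 15.1
tcp_pos: [0.6727, 0.0005, 0.2586]
ee_rot: [[-0.496, 0.868, -0.0], [0.868, 0.496, -0.0], [0.0, -0.0, -1.0]]
wrist_force: [-0.2, -0.3, 0.5]
gripper_width: 1.002
gripper_force: 0.0
[  14.   26.   11.    0.  -76. -164.] [0.00139633 0.0011988  0.18310616] [6.72730660e-01 5.25814327e-04 2.58606617e-01]
```

In the tool's units: 0.183 m / 0.8 = 0.2288, 0.182 m / 0.8 = 0.2275.

```bash
python3 -m handwheel '[{"finger_gap": 1,"d": [0.0019,0.0013,0.0375]},{"finger_gap": 1,"d": [0.0019,0.0013,0.0875]},{"finger_gap": 1,"d": [0.0019,0.0013,0.1375]},{"finger_gap": 1,"d": [0.0019,0.0013,0.1813]},{"finger_gap": 1,"d": [0.0019,0.0013,0.2125]},{"finger_gap": 1,"d": [0.0019,0.0013,0.2275]},{"finger_gap": 1,"d": [0.0019,0.0013,0.2288]},{"finger_gap": 1,"d": [0.0019,0.0013,0.2288]}]' && python3 -m handwheel '[{"finger_gap": 0},{"finger_gap": 0},{"finger_gap": 0},{"finger_gap": 0},{"finger_gap": 0},{"finger_gap": 0},{"finger_gap": 0},{"finger_gap": 0}]'
```

```text
time_s: 15.9
tcp_pos: [0.6739, 0.0035, 0.0769]
ee_rot: [[-0.498, 0.867, 0.002], [0.867, 0.498, -0.0], [-0.001, 0.002, -1.0]]
wrist_force: [0.1, -0.6, 0.9]
gripper_width: 1.0
gripper_force: 0.0
time_s: 16.7
tcp_pos: [0.673, 0.0038, 0.0755]
ee_rot: [[-0.497, 0.868, -0.0], [0.868, 0.497, -0.0], [0.0, -0.0, -1.0]]
wrist_force: [-0.9, -0.3, -1.4]
gripper_width: 0.353
gripper_force: 0.0
```

In the tool's units: -0.15 m / 0.8 = -0.1875, -0.13 m / 0.8 = -0.1625.

```bash
python3 -m handwheel '[{"finger_gap": 0},{"finger_gap": 0},{"finger_gap": 0}]' && python3 -m handwheel '[{"finger_gap": 0,"d": [0,0,-0.025]},{"finger_gap": 0,"d": [0,0,-0.0625]},{"finger_gap": 0,"d": [0,0,-0.1125]},{"finger_gap": 0,"d": [0,0,-0.1625]},{"finger_gap": 0,"d": [0,0,-0.1875]},{"finger_gap": 0,"d": [0,0,-0.1875]}]'
```

```text
time_s: 17.0
tcp_pos: [0.6731, 0.0038, 0.0755]
ee_rot: [[-0.497, 0.868, -0.0], [0.868, 0.497, 0.0], [0.0, -0.0, -1.0]]
wrist_force: [-0.2, 0.8, -0.4]
gripper_width: 0.302
gripper_force: 30.0
time_s: 17.6
tcp_pos: [0.6749, 0.004, 0.23]
ee_rot: [[-0.498, 0.867, 0.008], [0.867, 0.498, 0.001], [-0.003, 0.008, -1.0]]
wrist_force: [-0.1, 0.5, -0.3]
gripper_width: 0.297
gripper_force: 30.0
```

In the tool's units: 0.285 m / 0.8 = 0.3563, -0.003 m / 0.8 = -0.0038, -60 degrees / 120 = -0.5.

```bash
python3 -m handwheel '[{"finger_gap": 0,"d": [0.0375,0,0],"r": [0,0,-0.0667]},{"finger_gap": 0,"d": [0.0875,0,0],"r": [0,0,-0.1333]},{"finger_gap": 0,"d": [0.1375,0,0],"r": [0,0,-0.2]},{"finger_gap": 0,"d": [0.1875,0,0],"r": [0,0,-0.2667]},{"finger_gap": 0,"d": [0.2375,-0.0013,0],"r": [0,0,-0.3333]},{"finger_gap": 0,"d": [0.2875,-0.0025,0],"r": [0,0,-0.4]},{"finger_gap": 0,"d": [0.3313,-0.0038,0],"r": [0,0,-0.4667]},{"finger_gap": 0,"d": [0.3563,-0.0038,0],"r": [0,0,-0.5]}]';python3 -m handwheel '[{"finger_gap": 0}]'; python3 - <<'E'
from h import *
s=sensors.sense();print(delta([.530,.2495,.0735]))
c=eyes.capture("wrist");np.savez("w4.npz",**{k:np.array(v) for k,v in c.items()})
c=eyes.capture("scene");np.savez("s4.npz",**{k:np.array(v) for k,v in c.items()})
from scipy.optimize import least_squares
for n in("w4","s4"):
    c=np.load(n+".npz");W=cloud(c).reshape(-1,3);C=c["pixels"].reshape(-1,3).min(1)
    m=(np.hypot(W[:,0]-.53,W[:,1]-.25)<.045)&(W[:,2]>.0085)&(W[:,2]<.014)&(C>90);P=W[m]
    print(n,len(P),least_squares(lambda q:np.hypot(P[:,0]-q[0],P[:,1]-q[1])-.034,[.53,.25],loss="soft_l1",f_scale=.001).x)
E
```

```text
time_s: 18.4
tcp_pos: [0.5264, 0.2511, 0.2237]
ee_rot: [[-1.0, -0.003, -0.003], [-0.003, 1.0, -0.001], [0.003, -0.001, -1.0]]
wrist_force: [1.0, 0.6, -1.2]
gripper_width: 0.296
gripper_force: 30.0
time_s: 18.5
tcp_pos: [0.5268, 0.2512, 0.2238]
ee_rot: [[-1.0, -0.001, -0.003], [-0.001, 1.0, -0.001], [0.003, -0.001, -1.0]]
wrist_force: [-0.1, 0.1, -1.4]
gripper_width: 0.297
gripper_force: 30.0
[-0.00362265 -0.00154742  0.15031007]
w4 442 [0.53035694 0.24872896]
s4 0 [0.53 0.25]
```

In the tool's units: 0.151 m / 0.8 = 0.1888, 0.148 m / 0.8 = 0.185.

```bash
python3 -m handwheel '[{"finger_gap": 0,"d": [-0.0044,-0.0025,0.0375]},{"finger_gap": 0,"d": [-0.0044,-0.0025,0.0875]},{"finger_gap": 0,"d": [-0.0044,-0.0025,0.1313]},{"finger_gap": 0,"d": [-0.0044,-0.0025,0.1625]},{"finger_gap": 0,"d": [-0.0044,-0.0025,0.1788]},{"finger_gap": 0,"d": [-0.0044,-0.0025,0.185]},{"finger_gap": 0,"d": [-0.0044,-0.0025,0.1888]},{"finger_gap": 0,"d": [-0.0044,-0.0025,0.1888]}]'
```

```text
time_s: 19.4
tcp_pos: [0.5329, 0.2478, 0.0754]
ee_rot: [[-1.0, 0.003, 0.001], [0.003, 1.0, 0.001], [-0.001, 0.001, -1.0]]
wrist_force: [0.2, -0.3, -1.0]
gripper_width: 0.301
gripper_force: 30.0
```

In the tool's units: 0.002 m / 0.8 = 0.0025, 0.001 m / 0.8 = 0.0013.

```bash
python3 -m handwheel '[{"finger_gap": 0,"d": [0,0,0.0013]},{"finger_gap": 0,"d": [0,0,0.0025]},{"finger_gap": 0,"d": [0,0,0.0025]}]'; python3 -m handwheel '[{"finger_gap": 1},{"finger_gap": 1},{"finger_gap": 1},{"finger_gap": 1},{"finger_gap": 1,"d": [0,0,-0.0125]},{"finger_gap": 1,"d": [0,0,-0.0375]},{"finger_gap": 1,"d": [0,0,-0.075]},{"finger_gap": 1,"d": [0,0,-0.125]}]'
python3 - <<'E'
from h import *
c=eyes.capture("scene");np.savez("s5.npz",**{k:np.array(v) for k,v in c.items()})
cv2.imwrite("pics/s5.png",cv2.resize(c["pixels"][200:350,200:400,::-1],(800,600)))
E
```

```text
time_s: 19.7
tcp_pos: [0.5327, 0.248, 0.0734]
ee_rot: [[-1.0, 0.003, 0.002], [0.003, 1.0, 0.001], [-0.002, 0.001, -1.0]]
wrist_force: [0.0, 1.3, 1.1]
gripper_width: 0.298
gripper_force: 30.0
time_s: 20.5
tcp_pos: [0.5313, 0.2469, 0.1727]
ee_rot: [[-1.0, 0.003, -0.003], [0.003, 1.0, -0.002], [0.003, -0.002, -1.0]]
wrist_force: [0.7, 1.5, -0.2]
gripper_width: 0.939
gripper_force: 0.0
```

View pics/s5.png

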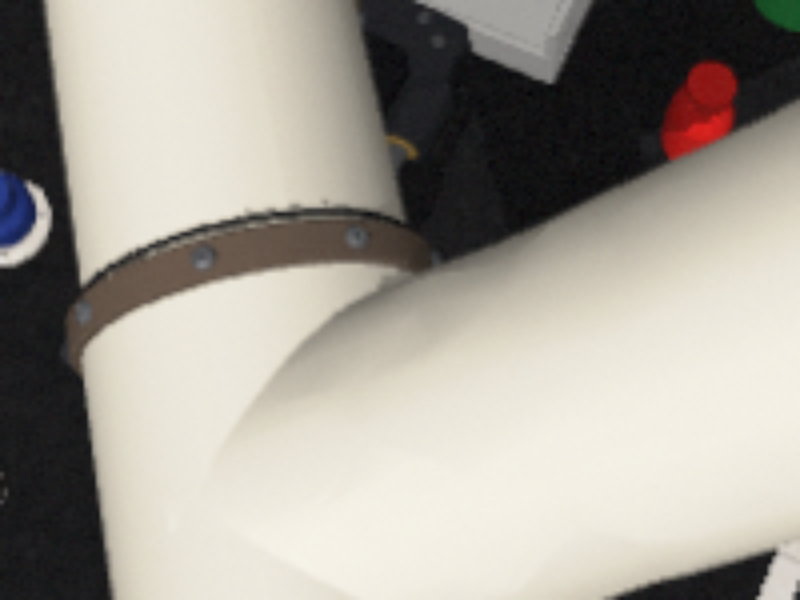

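The arm hides the coaster; I'll check it once the arm is away. Back to the tray for brown.

In the tool's units: -0.35 m / 0.8 = -0.4375, -0.26 m / 0.8 = -0.325, -2.7 degrees / 120 = -0.0225.

```bash
python3 -m handwheel '[{"finger_gap": 1,"d": [0,-0.025,-0.05],"r": [0,0,-0.0167]},{"finger_gap": 1,"d": [-0.0063,-0.075,-0.1],"r": [0,0,-0.0225]},{"finger_gap": 1,"d": [-0.0125,-0.1375,-0.125],"r": [0,0,-0.0225]},{"finger_gap": 1,"d": [-0.0188,-0.2,-0.125],"r": [0,0,-0.0225]},{"finger_gap": 1,"d": [-0.025,-0.2625,-0.125],"r": [0,0,-0.0225]},{"finger_gap": 1,"d": [-0.0313,-0.325,-0.125],"r": [0,0,-0.0225]},{"finger_gap": 1,"d": [-0.0375,-0.3875,-0.125],"r": [0,0,-0.0225]},{"finger_gap": 1,"d": [-0.0438,-0.4375,-0.125],"r": [0,0,-0.0225]}]';python3 -m handwheel '[{"finger_gap": 1,"d": [0,-0.05,0]},{"finger_gap": 1,"d": [0,-0.1,0]},{"finger_gap": 1,"d": [0,-0.1375,0]},{"finger_gap": 1,"d": [0,-0.1625,0]},{"finger_gap": 1,"d": [0,-0.1675,0]},{"finger_gap": 1,"d": [0,-0.1675,0]}]'
python3 - <<'E'
from h import *
c=eyes.capture("scene");np.savez("s5.npz",**{k:np.array(v) for k,v in c.items()})
cv2.imwrite("pics/s5b.png",cv2.resize(c["pixels"][75:350,200:490,::-1],(632,600)))
c=eyes.capture("wrist");np.savez("w5.npz",**{k:np.array(v) for k,v in c.items()})
for n in("s5","w5"):
    W=cloud(np.load(n+".npz")).reshape(-1,3)
    for k,(x,y,r,zt) in dict(brown=(.565,-.239,.04,.204),white=(.475,-.244,.04,.169),small=(.532,.248,.03,.086),beaker=(.64,.252,.05,.072)).items():
        P=W[(np.hypot(W[:,0]-x,W[:,1]-y)<r)&(abs(W[:,2]-zt)<.0035)]
        if len(P)>8: print(n,k,len(P),P.mean(0).round(4),cv2.minEnclosingCircle(P[:,:2].astype(np.float32)))
print(sensors.sense()["tcp_pos"],delta([.565,-.239,.1887]))
E
```

```text
time_s: 21.35
tcp_pos: [0.5659, -0.1037, 0.2736]
ee_rot: [[-0.999, -0.044, 0.002], [-0.044, 0.999, 0.0], [-0.002, -0.0, -1.0]]
wrist_force: [0.9, 0.0, 0.8]
gripper_width: 0.999
gripper_force: 0.0
time_s: 21.95
tcp_pos: [0.5718, -0.236, 0.2727]
ee_rot: [[-0.999, -0.043, 0.0], [-0.043, 0.999, 0.0], [-0.0, 0.0, -1.0]]
wrist_force: [0.1, -0.1, 0.1]
gripper_width: 1.0
gripper_force: 0.0
s5 brown 137 [ 0.5648 -0.2398  0.2023] ((0.5644446015357971, -0.24066826701164246), 0.018862612545490265)
s5 white 199 [ 0.4722 -0.2419  0.1669] ((0.4738970994949341, -0.24226334691047668), 0.024143831804394722)
s5 small 129 [0.5335 0.2486 0.0848] ((0.5334624648094177, 0.2486119121313095), 0.013469208963215351)
s5 beaker 76 [0.6374 0.2563 0.0706] ((0.6323138475418091, 0.2562377154827118), 0.027210665866732597)
w5 brown 1585 [ 0.5668 -0.242   0.2041] ((0.5675626993179321, -0.2423872947692871), 0.018689438700675964)
w5 white 2794 [ 0.4766 -0.2445  0.1688] ((0.4771575927734375, -0.24443480372428894), 0.023952113464474678)
[ 0.5719417  -0.23479086  0.27283382] [ 0.00715048 -0.00390765  0.08413087]
```

View pics/s5b.png

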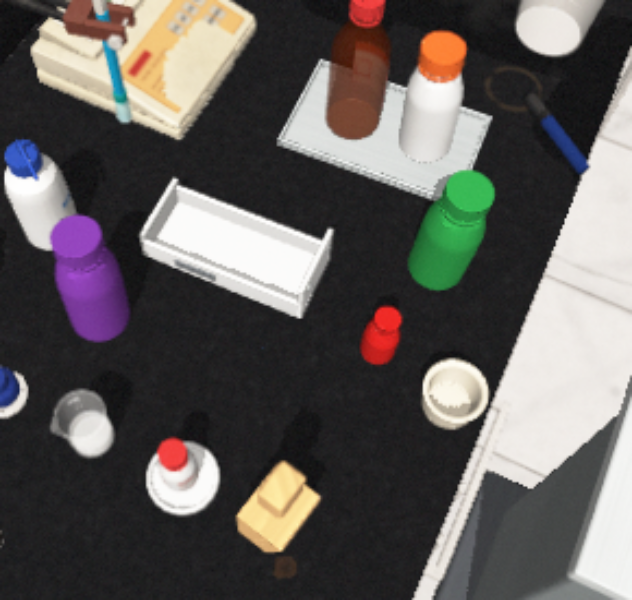

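The small bottle stands in the coaster (180,465), the bay is empty, and both big bottles are upright on the tray. Grasping brown.

In the tool's units: 0.084 m / 0.8 = 0.105, 0.075 m / 0.8 = 0.0938.

```bash
python3 -m handwheel '[{"finger_gap": 1,"d": [0.0088,-0.0056,0.025]},{"finger_gap": 1,"d": [0.0088,-0.0056,0.0625]},{"finger_gap": 1,"d": [0.0088,-0.0056,0.0938]},{"finger_gap": 1,"d": [0.0088,-0.0056,0.105]},{"finger_gap": 1,"d": [0.0088,-0.0056,0.105]},{"finger_gap": 0,"d": [0.0088,-0.0056,0.105]},{"finger_gap": 0,"d": [0.0088,-0.0056,0.105]},{"finger_gap": 0,"d": [0.0088,-0.0056,0.105]}]' && python3 -m handwheel '[{"finger_gap": 0},{"finger_gap": 0},{"finger_gap": 0},{"finger_gap": 0},{"finger_gap": 0},{"finger_gap": 0}]'
```

```text
time_s: 22.85
tcp_pos: [0.5659, -0.2404, 0.19]
ee_rot: [[-0.999, -0.044, 0.003], [-0.044, 0.999, -0.001], [-0.003, -0.001, -1.0]]
wrist_force: [0.4, -0.4, -0.3]
gripper_width: 0.809
gripper_force: 0.0
time_s: 23.45
tcp_pos: [0.5651, -0.2405, 0.1886]
ee_rot: [[-0.999, -0.044, -0.0], [-0.044, 0.999, -0.0], [0.0, -0.0, -1.0]]
wrist_force: [-0.0, -0.8, 0.5]
gripper_width: 0.417
gripper_force: 30.0
```

In the tool's units: -0.095 m / 0.8 = -0.1188, -0.03 m / 0.8 = -0.0375.

```bash
python3 -m handwheel '[{"finger_gap": 0,"d": [0,0,-0.0125]},{"finger_gap": 0,"d": [0,0,-0.0375]},{"finger_gap": 0,"d": [0,0,-0.0688]},{"finger_gap": 0,"d": [0,0,-0.1]},{"finger_gap": 0,"d": [0,0.0125,-0.115]},{"finger_gap": 0,"d": [-0.0125,0.0375,-0.1188]},{"finger_gap": 0,"d": [-0.025,0.0688,-0.1188]},{"finger_gap": 0,"d": [-0.0438,0.1,-0.1188]}]';python3 -m handwheel '[{"finger_gap": 0,"d": [-0.0188,0.0375,0]},{"finger_gap": 0,"d": [-0.0375,0.075,0]},{"finger_gap": 0,"d": [-0.0563,0.1125,0]},{"finger_gap": 0,"d": [-0.0688,0.15,0]},{"finger_gap": 0,"d": [-0.075,0.1788,0]},{"finger_gap": 0,"d": [-0.075,0.1938,0]},{"finger_gap": 0,"d": [-0.075,0.2,0]},{"finger_gap": 0,"d": [-0.075,0.2,0]}]';python3 -m handwheel '[{"finger_gap": 0},{"finger_gap": 0},{"finger_gap": 0}]';python3 - <<'E'
from h import *
print(delta([.650,.0032,.1907]))
c=eyes.capture("wrist");np.savez("w6.npz",**{k:np.array(v) for k,v in c.items()})
W=cloud(c).reshape(-1,3)
for z0,z1 in((.10,.13),(.13,.17),(.17,.2)):
    P=W[(np.hypot(W[:,0]-.65,W[:,1]-.003)<.045)&(W[:,2]>z0)&(W[:,2]<z1)];print(len(P),np.percentile(P,[2,98],axis=0).round(4).tolist() if len(P)>5 else '')
print(sensors.sense()["tcp_pos"])
E
python3 bay.py w6.npz
```

```text
time_s: 24.25
tcp_pos: [0.5954, -0.1571, 0.2822]
ee_rot: [[-0.999, -0.043, -0.003], [-0.043, 0.999, 0.002], [0.003, 0.002, -1.0]]
wrist_force: [-1.0, 0.1, -6.5]
gripper_width: 0.418
gripper_force: 29.9
time_s: 25.05
tcp_pos: [0.6487, 0.004, 0.2829]
ee_rot: [[-0.999, -0.045, -0.002], [-0.045, 0.999, -0.0], [0.002, -0.0, -1.0]]
wrist_force: [-0.8, -0.5, -6.6]
gripper_width: 0.418
gripper_force: 29.9
time_s: 25.35
tcp_pos: [0.6493, 0.0027, 0.2837]
ee_rot: [[-0.999, -0.043, 0.0], [-0.043, 0.999, -0.0], [-0.0, -0.0, -1.0]]
wrist_force: [1.3, 0.1, -5.4]
gripper_width: 0.42
gripper_force: 29.9
[-0.00069483  0.00051653  0.09297232]
172 [[0.6147, -0.0176, 0.1044], [0.6303, 0.0352, 0.1288]]
381 [[0.6148, -0.0209, 0.1313], [0.6315, 0.0352, 0.1694]]
440 [[0.6153, -0.0234, 0.1708], [0.6331, 0.0336, 0.1994]]
[0.64937207 0.00277884 0.28366644]
R 608 yaw 2.6 y at .55,.60,.65 [-0.0408 -0.0386 -0.0363] res [-0.0031  0.006 ] x 0.5108 0.6697
L 520 yaw 2.71 y at .55,.60,.65 [0.0366 0.039  0.0414] res [-0.0027  0.003 ] x 0.5076 0.6401
plate 479 [ 0.5021 -0.0455  0.058 ] [0.5119 0.0373 0.0688] z98 0.0683
 yaw 3.04 [ 0.5076 -0.0035  0.0661]
white 83 0.1768 ((0.6368783116340637, 0.005174100399017334), 0.03163790702819824)
```

```bash
cat > fit.py <<'E'
import sys
from h import *
from scipy.optimize import least_squares
n,x,y,r,*zs=sys.argv[1:];x,y,r=float(x),float(y),float(r);W=cloud(np.load(n)).reshape(-1,3);zs=[float(z) for z in zs]
for a,b in zip(zs[:-1],zs[1:]):
    P=W[(np.hypot(W[:,0]-x,W[:,1]-y)<r+.008)&(W[:,2]>a)&(W[:,2]<b)]
    if len(P)>15:
        e=lambda q:np.hypot(P[:,0]-q[0],P[:,1]-q[1])-r
        q=least_squares(e,[x,y],loss="soft_l1",f_scale=.001).x;print(n,a,b,len(P),q.round(4),np.median(abs(e(q))).round(4))
E
python3 fit.py w6.npz .65 .003 .034 .095 .125 .15 .18 .22
```

```text
w6.npz 0.095 0.125 144 [0.6487 0.008 ] 0.0001
w6.npz 0.125 0.15 193 [0.6488 0.0067] 0.0002
w6.npz 0.15 0.18 340 [0.6492 0.0058] 0.0002
w6.npz 0.18 0.22 737 [0.6501 0.005 ] 0.0003
```

```bash
python3 fit.py w5.npz .565 -.24 .034 .02 .05 .08 .11 .14;python3 fit.py s5.npz .565 -.24 .034 .02 .05 .08 .11 .14;python3 fit.py w5.npz .475 -.244 .032 .02 .05 .08 .11;python3 fit.py s5.npz .475 -.244 .032 .02 .05 .08 .11; python3 fit.py w1.npz .547 -.004 .034 .035 .06 .08 .1 .12 .14
```

```text
w5.npz 0.02 0.05 101 [ 0.5641 -0.2361] 0.0002
w5.npz 0.05 0.08 140 [ 0.5646 -0.2374] 0.0002
w5.npz 0.08 0.11 197 [ 0.5653 -0.2383] 0.0003
w5.npz 0.11 0.14 671 [ 0.5677 -0.2392] 0.0014
s5.npz 0.02 0.05 193 [ 0.563  -0.2361] 0.0007
s5.npz 0.05 0.08 206 [ 0.5634 -0.2372] 0.0006
s5.npz 0.08 0.11 232 [ 0.5642 -0.2384] 0.0007
s5.npz 0.11 0.14 299 [ 0.565  -0.2409] 0.0014
w5.npz 0.08 0.11 146 [ 0.4737 -0.2451] 0.0008
s5.npz 0.02 0.05 179 [ 0.47   -0.2438] 0.0006
s5.npz 0.05 0.08 202 [ 0.4713 -0.2442] 0.0007
s5.npz 0.08 0.11 234 [ 0.4727 -0.2452] 0.0009
w1.npz 0.035 0.06 110 [ 0.5469 -0.0038] 0.0004
w1.npz 0.06 0.08 160 [ 0.5434 -0.0068] 0.0031
w1.npz 0.08 0.1 79 [ 0.5479 -0.0054] 0.0002
w1.npz 0.1 0.12 108 [ 0.5486 -0.0057] 0.0002
w1.npz 0.12 0.14 349 [ 0.5504 -0.0062] 0.0009
```

In the tool's units: 0.056 m / 0.8 = 0.07, -0.0053 m / 0.8 = -0.0066.

```bash
python3 -m handwheel '[{"finger_gap": 0,"d": [-0.0013,-0.0025,0.0063]},{"finger_gap": 0,"d": [-0.0025,-0.005,0.0188]},{"finger_gap": 0,"d": [-0.0025,-0.0066,0.0375]},{"finger_gap": 0,"d": [-0.0025,-0.0066,0.0563]},{"finger_gap": 0,"d": [-0.0025,-0.0066,0.0675]},{"finger_gap": 0,"d": [-0.0025,-0.0066,0.07]},{"finger_gap": 0,"d": [-0.0025,-0.0066,0.07]},{"finger_gap": 0,"d": [-0.0025,-0.0066,0.07]}]';python3 - <<'E'
from h import *
c=eyes.capture("wrist");np.savez("w7.npz",**{k:np.array(v) for k,v in c.items()});print(sensors.sense()["tcp_pos"])
cv2.imwrite("pics/w7.png",cv2.resize(c["pixels"][100:300,220:430,::-1],(630,600)))
E
python3 bay.py w7.npz|head -2; python3 fit.py w7.npz .65 .003 .034 .045 .07 .095 .125
```

```text
time_s: 26.2
tcp_pos: [0.6524, -0.0016, 0.2285]
ee_rot: [[-0.999, -0.044, 0.002], [-0.044, 0.999, -0.0], [-0.002, -0.0, -1.0]]
wrist_force: [0.2, -0.9, -6.7]
gripper_width: 0.419
gripper_force: 29.9
[ 0.65239503 -0.00153144  0.22862136]
R 777 yaw 2.59 y at .55,.60,.65 [-0.0408 -0.0386 -0.0363] res [-0.003   0.0069] x 0.5106 0.6635
L 781 yaw 2.72 y at .55,.60,.65 [0.0366 0.039  0.0413] res [-0.0027  0.0031] x 0.5082 0.6594
w7.npz 0.045 0.07 148 [0.6526 0.0037] 0.0001
w7.npz 0.07 0.095 191 [0.6526 0.0025] 0.0002
w7.npz 0.095 0.125 329 [0.6529 0.0016] 0.0002
```

View pics/w7.png

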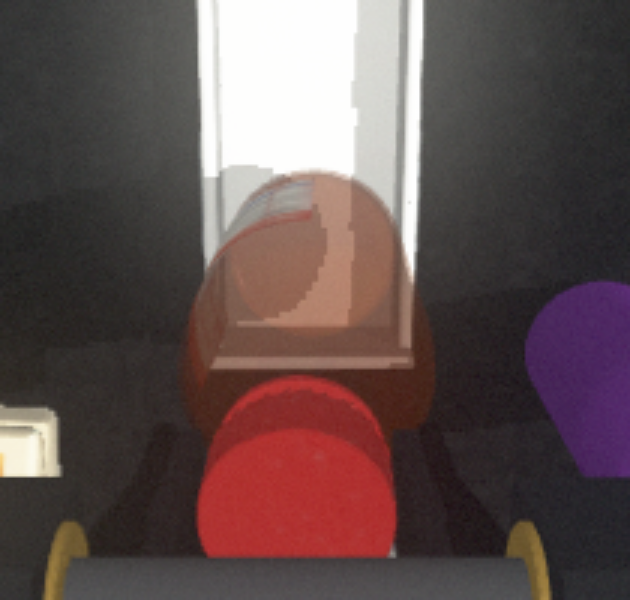

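In the tool's units: 0.016 m / 0.8 = 0.02, -0.0008 m / 0.8 = -0.001.

```bash
python3 -m handwheel '[{"finger_gap": 0,"d": [0,-0.001,0.005]},{"finger_gap": 0,"d": [0,-0.001,0.0113]},{"finger_gap": 0,"d": [0,-0.001,0.0175]},{"finger_gap": 0,"d": [0,-0.001,0.02]},{"finger_gap": 0,"d": [0,-0.001,0.02]}]'
```

```text
time_s: 26.75
tcp_pos: [0.6514, -0.0024, 0.2108]
ee_rot: [[-0.999, -0.044, -0.001], [-0.044, 0.999, -0.0], [0.001, -0.0, -1.0]]
wrist_force: [-0.1, 0.2, -6.8]
gripper_width: 0.419
gripper_force: 29.9
```

In the tool's units: 0.0205 m / 0.8 = 0.0256, 0.0195 m / 0.8 = 0.0244.

```bash
python3 -m handwheel '[{"finger_gap": 0,"d": [0,0,0.0063]},{"finger_gap": 0,"d": [0,0,0.0125]},{"finger_gap": 0,"d": [0,0,0.0175]},{"finger_gap": 0,"d": [0,0,0.0213]},{"finger_gap": 0,"d": [0,0,0.0231]},{"finger_gap": 0,"d": [0,0,0.0244]},{"finger_gap": 0,"d": [0,0,0.0256]},{"finger_gap": 0,"d": [0,0,0.0256]}]'
```

```text
time_s: 27.55
tcp_pos: [0.6518, -0.0024, 0.191]
ee_rot: [[-0.999, -0.044, 0.0], [-0.044, 0.999, 0.0], [-0.0, 0.0, -1.0]]
wrist_force: [-1.0, -1.0, -6.8]
gripper_width: 0.417
gripper_force: 29.9
```

In the tool's units: 0.0015 m / 0.8 = 0.0019, 0.001 m / 0.8 = 0.0013.

```bash
python3 -m handwheel '[{"finger_gap": 0,"d": [0,0,0.0013]},{"finger_gap": 0,"d": [0,0,0.0019]},{"finger_gap": 0,"d": [0,0,0.0019]}]';python3 -m handwheel '[{"finger_gap": 0.8},{"finger_gap": 1},{"finger_gap": 1},{"finger_gap": 1},{"finger_gap": 1,"d": [0,0,-0.0125]},{"finger_gap": 1,"d": [0,0,-0.0375]},{"finger_gap": 1,"d": [0,0,-0.075]},{"finger_gap": 1,"d": [0,0,-0.0938]}]'
```

```text
time_s: 27.85
tcp_pos: [0.6523, -0.0025, 0.1907]
ee_rot: [[-0.999, -0.044, 0.002], [-0.044, 0.999, -0.0], [-0.002, -0.0, -1.0]]
wrist_force: [0.7, -0.8, -2.2]
gripper_width: 0.418
gripper_force: 29.9
time_s: 28.65
tcp_pos: [0.653, -0.0025, 0.2685]
ee_rot: [[-0.999, -0.044, 0.005], [-0.044, 0.999, -0.0], [-0.005, -0.0, -1.0]]
wrist_force: [0.7, -0.4, 0.7]
gripper_width: 0.982
gripper_force: 0.0
```

In the tool's units: -0.233 m / 0.8 = -0.2913, 0.188 m / 0.8 = 0.235.

```bash
python3 -m handwheel '[{"finger_gap": 1,"d": [0.025,-0.0313,0]},{"finger_gap": 1,"d": [0.0563,-0.075,0]},{"finger_gap": 1,"d": [0.0938,-0.1188,0]},{"finger_gap": 1,"d": [0.1313,-0.1625,0]},{"finger_gap": 1,"d": [0.1688,-0.2063,0]},{"finger_gap": 1,"d": [0.2063,-0.25,0]},{"finger_gap": 1,"d": [0.2313,-0.285,0]},{"finger_gap": 1,"d": [0.235,-0.2913,0]}]';python3 -m handwheel '[{"finger_gap": 1}]'; python3 - <<'E'
from h import *
print(delta([.4757,-.2438,.1498]))
for n in("scene","wrist"):
    c=eyes.capture(n);np.savez(n[0]+"8.npz",**{k:np.array(v) for k,v in c.items()})
E
python3 fit.py s8.npz .652 .003 .034 .05 .08 .11;python3 fit.py w8.npz .652 .003 .034 .05 .08 .11
```

```text
time_s: 29.45
tcp_pos: [0.4724, -0.2458, 0.266]
ee_rot: [[-0.999, -0.04, 0.001], [-0.04, 0.999, -0.001], [-0.001, -0.001, -1.0]]
wrist_force: [0.3, 0.4, 0.5]
gripper_width: 0.997
gripper_force: 0.0
time_s: 29.55
tcp_pos: [0.474, -0.2443, 0.2655]
ee_rot: [[-0.999, -0.042, 0.002], [-0.042, 0.999, -0.0], [-0.002, -0.001, -1.0]]
wrist_force: [0.4, -0.0, 0.8]
gripper_width: 1.002
gripper_force: 0.0
[-0.00150723  0.00051359  0.11574984]
s8.npz 0.05 0.08 204 [0.6506 0.0013] 0.0005
s8.npz 0.08 0.11 213 [6.511e-01 1.000e-04] 0.0005
```

Brown sits at about (0.651, 0.002) in the bay, as planned. Now white.

In the tool's units: 0.1155 m / 0.8 = 0.1444, 0.115 m / 0.8 = 0.1438.

```bash
python3 -m handwheel '[{"finger_gap": 1,"d": [-0.0019,0.0006,0.0375]},{"finger_gap": 1,"d": [-0.0019,0.0006,0.0875]},{"finger_gap": 1,"d": [-0.0019,0.0006,0.125]},{"finger_gap": 1,"d": [-0.0019,0.0006,0.1438]},{"finger_gap": 1,"d": [-0.0019,0.0006,0.1444]},{"finger_gap": 1,"d": [-0.0019,0.0006,0.1444]},{"finger_gap": 0,"d": [-0.0019,0.0006,0.1444]},{"finger_gap": 0,"d": [-0.0019,0.0006,0.1444]}]';python3 -m handwheel '[{"finger_gap": 0},{"finger_gap": 0},{"finger_gap": 0},{"finger_gap": 0},{"finger_gap": 0},{"finger_gap": 0}]'
```

```text
time_s: 30.45
tcp_pos: [0.4767, -0.2428, 0.1504]
ee_rot: [[-0.999, -0.045, 0.003], [-0.045, 0.999, -0.001], [-0.003, -0.001, -1.0]]
wrist_force: [0.3, -0.6, 0.4]
gripper_width: 0.892
gripper_force: 0.0
time_s: 31.05
tcp_pos: [0.4757, -0.2429, 0.1492]
ee_rot: [[-0.999, -0.044, 0.0], [-0.044, 0.999, -0.0], [-0.0, -0.0, -1.0]]
wrist_force: [0.3, 0.7, 0.6]
gripper_width: 0.553
gripper_force: 30.0
```

In the tool's units: -0.09 m / 0.8 = -0.1125, -0.08 m / 0.8 = -0.1.

```bash
python3 -m handwheel '[{"finger_gap": 0,"d": [0,0,-0.0125]},{"finger_gap": 0,"d": [0,0,-0.0375]},{"finger_gap": 0,"d": [0,0,-0.0688]},{"finger_gap": 0,"d": [0,0,-0.1]},{"finger_gap": 0,"d": [0,0.0125,-0.1125]},{"finger_gap": 0,"d": [-0.0125,0.0375,-0.1125]},{"finger_gap": 0,"d": [-0.025,0.0688,-0.1125]},{"finger_gap": 0,"d": [-0.0438,0.1,-0.1125]}]';python3 -m handwheel '[{"finger_gap": 0,"d": [-0.0125,0.0375,0]},{"finger_gap": 0,"d": [-0.0313,0.075,0]},{"finger_gap": 0,"d": [-0.05,0.1125,0]},{"finger_gap": 0,"d": [-0.0688,0.15,0]},{"finger_gap": 0,"d": [-0.0813,0.175,0]},{"finger_gap": 0,"d": [-0.0875,0.1913,0]},{"finger_gap": 0,"d": [-0.0938,0.1975,0]},{"finger_gap": 0,"d": [-0.0938,0.1975,0]}]';python3 -m handwheel '[{"finger_gap": 0},{"finger_gap": 0}]';python3 - <<'E'
from h import *
c=eyes.capture("wrist");np.savez("w9.npz",**{k:np.array(v) for k,v in c.items()});print(sensors.sense()["tcp_pos"])
c=eyes.capture("scene");np.savez("s9.npz",**{k:np.array(v) for k,v in c.items()})
E
python3 fit.py w9.npz .575 .0 .032 .095 .12 .145 .17 .19; python3 fit.py s9.npz .575 .0 .032 .095 .12 .145 .17 .19; python3 bay.py w9.npz | head -2
```

```text
time_s: 31.85
tcp_pos: [0.5058, -0.1599, 0.2381]
ee_rot: [[-0.999, -0.043, -0.003], [-0.043, 0.999, 0.001], [0.003, 0.001, -1.0]]
wrist_force: [1.1, -0.3, -3.4]
gripper_width: 0.551
gripper_force: 30.0
time_s: 32.65
tcp_pos: [0.575, 0.0001, 0.2385]
ee_rot: [[-0.999, -0.045, -0.001], [-0.045, 0.999, -0.0], [0.001, -0.0, -1.0]]
wrist_force: [-0.6, -0.4, -3.7]
gripper_width: 0.548
gripper_force: 30.0
time_s: 32.85
tcp_pos: [0.5746, -0.0012, 0.2391]
ee_rot: [[-0.999, -0.043, -0.0], [-0.043, 0.999, -0.0], [0.0, -0.0, -1.0]]
wrist_force: [-0.3, 0.5, -4.3]
gripper_width: 0.547
gripper_force: 30.0
[ 0.5747034  -0.00115738  0.23913112]
w9.npz 0.095 0.12 210 [ 0.5699 -0.0016] 0.0002
w9.npz 0.12 0.145 333 [ 0.5708 -0.0016] 0.0002
w9.npz 0.145 0.17 424 [ 0.5718 -0.0016] 0.0002
w9.npz 0.17 0.19 508 [ 0.5727 -0.0016] 0.0002
s9.npz 0.095 0.12 152 [ 0.5689 -0.0016] 0.0005
s9.npz 0.12 0.145 173 [ 0.5698 -0.0014] 0.0004
s9.npz 0.145 0.17 191 [ 0.5708 -0.0015] 0.0004
s9.npz 0.17 0.19 173 [ 0.5715 -0.0017] 0.0005
R 290 yaw 2.22 y at .55,.60,.65 [-0.0409 -0.039  -0.037 ] res [-0.0029  0.0028] x 0.5145 0.5838
L 302 yaw 3.29 y at .55,.60,.65 [0.0368 0.0396 0.0425] res [-0.0027  0.0029] x 0.5111 0.5853
```

In the tool's units: 0.084 m / 0.8 = 0.105, -0.007 m / 0.8 = -0.0088.

```bash
python3 -m handwheel '[{"finger_gap": 0,"d": [-0.005,0.0013,0.0125]},{"finger_gap": 0,"d": [-0.0088,0.0015,0.0313]},{"finger_gap": 0,"d": [-0.0088,0.0015,0.05]},{"finger_gap": 0,"d": [-0.0088,0.0015,0.0688]},{"finger_gap": 0,"d": [-0.0088,0.0015,0.085]},{"finger_gap": 0,"d": [-0.0088,0.0015,0.0975]},{"finger_gap": 0,"d": [-0.0088,0.0015,0.105]},{"finger_gap": 0,"d": [-0.0088,0.0015,0.105]}]';python3 -m handwheel '[{"finger_gap": 0,"d": [0,0,0.0013]},{"finger_gap": 0,"d": [0,0,0.0025]},{"finger_gap": 0,"d": [0,0,0.0038]},{"finger_gap": 0,"d": [0,0,0.0038]}]'
```

```text
time_s: 33.75
tcp_pos: [0.5816, 0.0011, 0.1541]
ee_rot: [[-0.999, -0.044, -0.002], [-0.044, 0.999, -0.0], [0.002, -0.0, -1.0]]
wrist_force: [-0.1, 0.4, -4.2]
gripper_width: 0.551
gripper_force: 30.0
time_s: 34.15
tcp_pos: [0.5821, 0.0013, 0.1523]
ee_rot: [[-0.999, -0.044, 0.0], [-0.044, 0.999, 0.0], [-0.0, 0.0, -1.0]]
wrist_force: [0.6, -0.2, -3.8]
gripper_width: 0.55
gripper_force: 30.0
```

In the tool's units: 0.0015 m / 0.8 = 0.0019, 0.0008 m / 0.8 = 0.001.

```bash
python3 -m handwheel '[{"finger_gap": 0,"d": [0,0,0.001]},{"finger_gap": 0,"d": [0,0,0.0019]},{"finger_gap": 0,"d": [0,0,0.0019]}]'; python3 -m handwheel '[{"finger_gap": 0.8},{"finger_gap": 1},{"finger_gap": 1},{"finger_gap": 1},{"finger_gap": 1,"d": [0,0,-0.0125]},{"finger_gap": 1,"d": [0,0,-0.05]},{"finger_gap": 1,"d": [0,0,-0.1]},{"finger_gap": 1,"d": [0,0,-0.125]}]'
```

```text
time_s: 34.45
tcp_pos: [0.5825, 0.0013, 0.1512]
ee_rot: [[-0.999, -0.044, 0.001], [-0.044, 0.999, -0.0], [-0.001, -0.0, -1.0]]
wrist_force: [-0.8, 0.1, -0.3]
gripper_width: 0.551
gripper_force: 30.0
time_s: 35.25
tcp_pos: [0.5836, 0.0012, 0.2552]
ee_rot: [[-0.999, -0.045, 0.006], [-0.045, 0.999, 0.0], [-0.006, -0.0, -1.0]]
wrist_force: [-0.5, 0.5, 0.4]
gripper_width: 0.991
gripper_force: 0.0
```

```bash
python3 - <<'E'
from h import *
a=np.radians(-10.5);u=np.array([np.cos(a),np.sin(a)]);v=np.array([-u[1],u[0]])
ims=[]
for n in("scene0","top0","w1","w3","s9"):
    c=np.load(n+".npz");W=cloud(c).reshape(-1,3);d=W[:,:2]-[.4252,.2447];X=d@u;Y=d@v
    for z0,z1 in((.01,.025),(.025,.04),(.04,.055),(.055,.066),(.068,.078),(.12,.145),(.15,.16)):
        m=(abs(X)<.06)&(abs(Y)<.05)&(W[:,2]>z0)&(W[:,2]<z1)
        if m.sum()>8:print(n,z0,m.sum(),"X",np.percentile(X[m],[3,97]).round(4),"Y",np.percentile(Y[m],[3,97]).round(4))
    if n in("s9","w3"):
        q=proj(c,[.425,.245,.07])[0].astype(int);im=c["pixels"][max(q[1]-50,0):q[1]+50,max(q[0]-65,0):q[0]+65];ims.append(cv2.resize(im[:,:,::-1],(400,300)))
cv2.imwrite("pics/wedge.png",np.hstack(ims))
E
```

```text
scene0 0.01 14 X [-0.0055  0.024 ] Y [0.0297 0.0303]
scene0 0.025 23 X [-0.0124  0.023 ] Y [0.0297 0.0304]
scene0 0.04 26 X [-0.017   0.0226] Y [0.0296 0.0304]
scene0 0.055 30 X [-0.024   0.0241] Y [-0.0198  0.0303]
scene0 0.068 464 X [-0.0227  0.0253] Y [-0.0276  0.0293]
scene0 0.12 65 X [-0.0132  0.0105] Y [-0.0116  0.0178]
scene0 0.15 264 X [-0.0123  0.0111] Y [-0.015   0.0167]
top0 0.01 22 X [-0.0116  0.0189] Y [-0.0308  0.0268]
top0 0.025 27 X [-0.0168  0.0147] Y [-0.0306  0.027 ]
top0 0.04 30 X [-0.0205  0.0168] Y [-0.0308  0.0247]
top0 0.055 27 X [-0.0231 -0.0027] Y [-0.0305  0.0279]
top0 0.068 314 X [-0.0224  0.024 ] Y [-0.0295  0.0287]
top0 0.12 71 X [-0.0134 -0.004 ] Y [-0.0187  0.0151]
top0 0.15 148 X [-0.0123  0.0114] Y [-0.0174  0.0162]
w1 0.01 173 X [-0.0086  0.0266] Y [-0.0311  0.023 ]
w1 0.025 208 X [-0.0124  0.0277] Y [-0.031   0.0239]
w1 0.04 253 X [-0.0164  0.0277] Y [-0.0309  0.0223]
w1 0.055 204 X [-0.02    0.0277] Y [-0.0306  0.0223]
w1 0.068 1464 X [-0.0209  0.027 ] Y [-0.0296  0.0259]
w1 0.12 473 X [-0.0104  0.0137] Y [-0.0187  0.0105]
w1 0.15 917 X [-0.0103  0.0132] Y [-0.0177  0.0151]
w3 0.01 305 X [-0.009   0.0276] Y [-0.0305  0.0249]
w3 0.025 349 X [-0.0132  0.0275] Y [-0.0307  0.0223]
w3 0.04 436 X [-0.0171  0.0275] Y [-0.0309  0.0245]
w3 0.055 366 X [-0.0193  0.0274] Y [-0.0311  0.0254]
w3 0.068 2321 X [-0.0205  0.0267] Y [-0.0302  0.0263]
w3 0.12 918 X [-0.01    0.0141] Y [-0.0189  0.0111]
w3 0.15 1422 X [-0.0102  0.0133] Y [-0.0181  0.0126]
s9 0.01 20 X [-0.0075  0.0238] Y [0.0297 0.0304]
s9 0.025 22 X [-0.0125  0.0246] Y [0.0296 0.0304]
s9 0.04 25 X [-0.0171  0.0226] Y [0.0295 0.0303]
s9 0.055 38 X [-0.0241  0.0238] Y [-0.0214  0.0302]
s9 0.068 466 X [-0.0227  0.0255] Y [-0.0273  0.0292]
s9 0.12 61 X [-0.0133  0.0107] Y [-0.0121  0.018 ]
s9 0.15 267 X [-0.0121  0.011 ] Y [-0.0154  0.0169]
```

View pics/wedge.png

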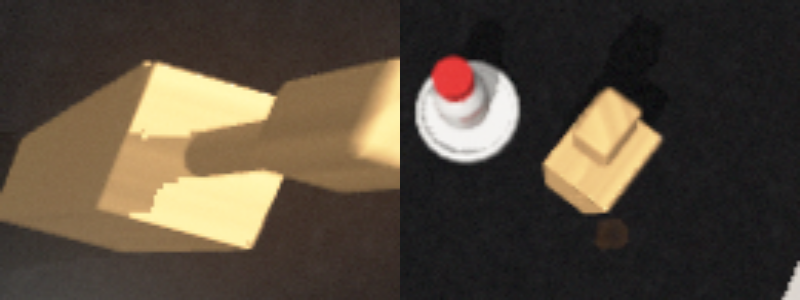

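The wedge's slope is on its robot side, as seen from the low X edge moving out with height; its upright face points away from the robot, and its yaw is −10.5°. Picking it up by the block.

The manual's scale: shifts go in shares of 80 cm and turns go in shares of 120 degrees. Converting my numbers, 0.25 m / 0.8 = 0.3125, 0.147 m / 0.8 = 0.1838, 13 degrees / 120 = 0.1083.

```bash
python3 -m handwheel '[{"finger_gap": 1,"d": [0.025,0.0375,0],"r": [0,0,0.0167]},{"finger_gap": 1,"d": [0.05,0.0875,0],"r": [0,0,0.0333]},{"finger_gap": 1,"d": [0.0813,0.1375,0],"r": [0,0,0.0583]},{"finger_gap": 1,"d": [0.1125,0.1875,0],"r": [0,0,0.0833]},{"finger_gap": 1,"d": [0.1375,0.2375,0],"r": [0,0,0.1083]},{"finger_gap": 1,"d": [0.1625,0.275,0],"r": [0,0,0.1083]},{"finger_gap": 1,"d": [0.1813,0.3063,0],"r": [0,0,0.1083]},{"finger_gap": 1,"d": [0.1838,0.3125,0],"r": [0,0,0.1083]}]';python3 -m handwheel '[{"finger_gap": 1}]';python3 - <<'E'
from h import *
s=sensors.sense();print(delta([.4257,.2445,.118]),np.degrees(np.arctan2(-s["ee_rot"][0,1],s["ee_rot"][1,1])))
for n in("scene","wrist"):
    c=eyes.capture(n);np.savez(n[0]+"10.npz",**{k:np.array(v) for k,v in c.items()})
E
python3 fit.py w10.npz .577 .0 .032 .05 .08 .1;python3 fit.py s10.npz .577 .0 .032 .05 .08 .1;python3 fit.py s10.npz .652 .003 .034 .05 .08 .11;
```

```text
time_s: 36.05
tcp_pos: [0.423, 0.2465, 0.2517]
ee_rot: [[-0.984, 0.178, 0.001], [0.178, 0.984, 0.001], [-0.001, 0.002, -1.0]]
wrist_force: [1.0, -0.5, 0.6]
gripper_width: 0.999
gripper_force: 0.0
time_s: 36.15
tcp_pos: [0.4241, 0.2451, 0.2513]
ee_rot: [[-0.984, 0.18, 0.001], [0.18, 0.984, 0.001], [-0.001, 0.001, -1.0]]
wrist_force: [-0.4, -0.6, -0.6]
gripper_width: 0.999
gripper_force: 0.0
[-0.00162911 -0.00041388  0.13326255] -10.362131232723426
s10.npz 0.05 0.08 104 [0.6507 0.0012] 0.0005
s10.npz 0.08 0.11 115 [6.513e-01 1.000e-04] 0.0006
```

In the tool's units: 0.133 m / 0.8 = 0.1663, 0.13 m / 0.8 = 0.1625.

```bash
python3 -m handwheel '[{"finger_gap": 1,"d": [-0.0019,-0.0006,0.0375]},{"finger_gap": 1,"d": [-0.0019,-0.0006,0.0875]},{"finger_gap": 1,"d": [-0.0019,-0.0006,0.1375]},{"finger_gap": 1,"d": [-0.0019,-0.0006,0.1625]},{"finger_gap": 1,"d": [-0.0019,-0.0006,0.1663]},{"finger_gap": 1,"d": [-0.0019,-0.0006,0.1663]},{"finger_gap": 0,"d": [-0.0019,-0.0006,0.1663]},{"finger_gap": 0,"d": [-0.0019,-0.0006,0.1663]}]';python3 -m handwheel '[{"finger_gap": 0},{"finger_gap": 0},{"finger_gap": 0},{"finger_gap": 0},{"finger_gap": 0},{"finger_gap": 0},{"finger_gap": 0}]'
```

```text
time_s: 37.05
tcp_pos: [0.4264, 0.2443, 0.1191]
ee_rot: [[-0.983, 0.182, 0.002], [0.182, 0.983, 0.002], [-0.002, 0.003, -1.0]]
wrist_force: [-0.2, 0.3, -0.6]
gripper_width: 0.898
gripper_force: 0.0
time_s: 37.75
tcp_pos: [0.4255, 0.2438, 0.1175]
ee_rot: [[-0.983, 0.182, 0.0], [0.182, 0.983, 0.0], [0.0, 0.0, -1.0]]
wrist_force: [0.3, -0.2, -0.1]
gripper_width: 0.412
gripper_force: 30.0
```

In the tool's units: -0.135 m / 0.8 = -0.1688, -0.035 m / 0.8 = -0.0438, -13 degrees / 120 = -0.1083.

```bash
python3 -m handwheel '[{"finger_gap": 0,"d": [0,0,-0.025]},{"finger_gap": 0,"d": [0,0,-0.0625]},{"finger_gap": 0,"d": [0,0,-0.1]},{"finger_gap": 0,"d": [0,0,-0.1163]},{"finger_gap": 0,"d": [-0.0188,-0.0375,-0.1163],"r": [0,0,-0.025]},{"finger_gap": 0,"d": [-0.0438,-0.0813,-0.1163],"r": [0,0,-0.05]},{"finger_gap": 0,"d": [-0.0688,-0.125,-0.1163],"r": [0,0,-0.0833]},{"finger_gap": 0,"d": [-0.0875,-0.1688,-0.1163],"r": [0,0,-0.1083]}]';python3 -m handwheel '[{"finger_gap": 0}]';python3 - <<'E'
from h import *
s=sensors.sense();print(s["tcp_pos"],s["ee_rot"].round(3)[:2,:2].tolist(),delta([.500,-.0035,.21]))
for n in("scene","top"):
    c=eyes.capture(n);np.savez(n[0]+"11.npz",**{k:np.array(v) for k,v in c.items()})
cv2.imwrite("pics/s11.png",cv2.resize(np.load("s11.npz")["pixels"][100:300,220:480,::-1],(780,600)))
E
for f in s11 t11;do python3 fit.py $f.npz .577 .0 .032 .04 .07 .1;python3 fit.py $f.npz .652 .003 .034 .05 .08 .11;done
```

```text
time_s: 38.55
tcp_pos: [0.4699, 0.0968, 0.2101]
ee_rot: [[-0.999, -0.047, -0.001], [-0.047, 0.999, -0.0], [0.001, -0.0, -1.0]]
wrist_force: [0.0, -0.7, -1.4]
gripper_width: 0.411
gripper_force: 30.0
time_s: 38.65
tcp_pos: [0.4694, 0.0947, 0.2099]
ee_rot: [[-0.999, -0.04, -0.002], [-0.04, 0.999, -0.001], [0.002, -0.001, -1.0]]
wrist_force: [-0.2, 0.5, -0.4]
gripper_width: 0.412
gripper_force: 29.9
[0.46942075 0.09474697 0.20986954] [[-0.999, -0.04], [-0.04, 0.999]] [-2.66434598e-02 -9.93865929e-02 -7.13341892e-05]
s11.npz 0.04 0.07 67 [5.788e-01 5.000e-04] 0.0005
s11.npz 0.07 0.1 103 [5.797e-01 4.000e-04] 0.0005
s11.npz 0.05 0.08 186 [0.6506 0.0012] 0.0005
s11.npz 0.08 0.11 216 [6.512e-01 2.000e-04] 0.0005
```

View pics/s11.png

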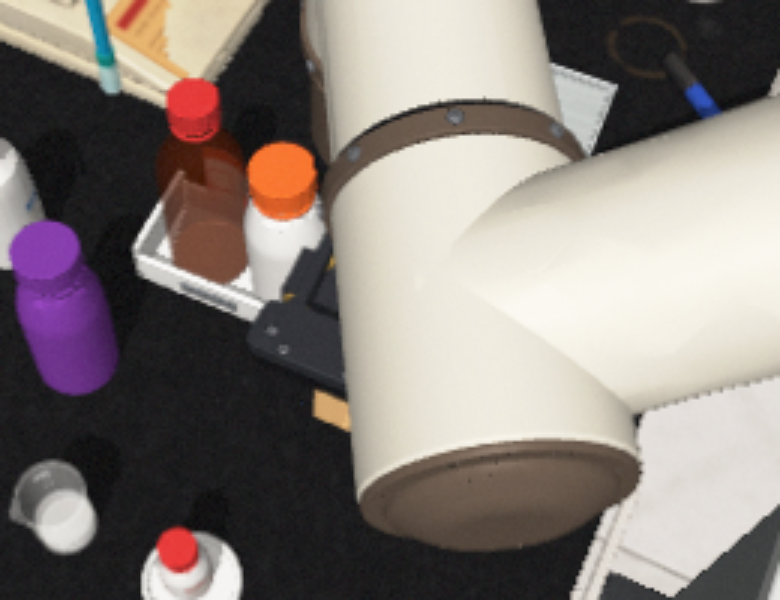

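Brown (200,220) and white (285,220) are upright in the bay, the small bottle is in the coaster (180,570), and the beaker is in place. Bringing the wedge over the gap.

In the tool's units: -0.0995 m / 0.8 = -0.1244, -0.03 m / 0.8 = -0.0375.

```bash
python3 -m handwheel '[{"finger_gap": 0,"d": [-0.0063,-0.0375,0]},{"finger_gap": 0,"d": [-0.0188,-0.075,0]},{"finger_gap": 0,"d": [-0.0275,-0.1063,0]},{"finger_gap": 0,"d": [-0.0338,-0.1238,0.0063]},{"finger_gap": 0,"d": [-0.0338,-0.1244,0.0175]},{"finger_gap": 0,"d": [-0.0338,-0.1244,0.025]},{"finger_gap": 0,"d": [-0.0338,-0.1244,0.025]}]';python3 - <<'E'
from h import *
s=sensors.sense();print(s["tcp_pos"],delta([.5225,-.0025,.1895]))
c=eyes.capture("wrist");np.savez("w12.npz",**{k:np.array(v) for k,v in c.items()})
cv2.imwrite("pics/w12.png",c["pixels"][:,:,::-1])
W=cloud(c).reshape(-1,3);u=np.array([.999,.0445]);v=np.array([-.0445,.999]);d=W[:,:2]-s["tcp_pos"][:2];X=d@u;Y=d@v
for a,b in((.066,.08),(.08,.11),(.11,.135),(.135,.15),(.19,.22),(.223,.236)):
    m=(abs(X)<.04)&(abs(Y)<.045)&(W[:,2]>a)&(W[:,2]<b)
    if m.sum()>8:print(a,m.sum(),"X",np.percentile(X[m],[3,97]).round(4),"Y",np.percentile(Y[m],[3,97]).round(4),"zmin",W[m,2].min().round(3))
E
```

```text
time_s: 39.45
tcp_pos: [0.5001, 0.0009, 0.1892]
ee_rot: [[-0.999, -0.045, -0.003], [-0.045, 0.999, -0.0], [0.003, -0.0, -1.0]]
wrist_force: [0.1, 0.7, -1.8]
gripper_width: 0.409
gripper_force: 30.0
[0.50010089 0.00090687 0.18915008] [-0.02222128 -0.00441475 -0.00041713]
0.066 18 X [0.0044 0.0094] Y [-0.0449 -0.0411] zmin 0.067
0.135 3392 X [-0.0236  0.007 ] Y [-0.0285  0.0281] zmin 0.138
0.19 2444 X [-0.0134 -0.0089] Y [-0.026  0.025] zmin 0.19
0.223 2488 X [-0.0129  0.0084] Y [-0.0284  0.0273] zmin 0.223
```

View pics/w12.png

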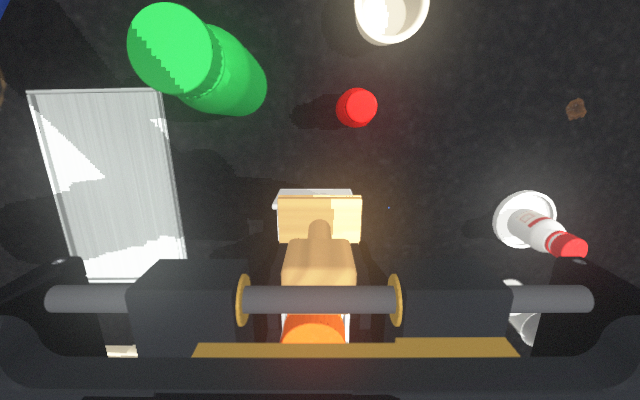

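The wedge is held square above the plate (320,215), with white's orange cap ahead at (315,325). Nudging it forward.

In the tool's units: -0.023 m / 0.8 = -0.0288, -0.004 m / 0.8 = -0.005.

```bash
python3 -m handwheel '[{"finger_gap": 0,"d": [-0.0063,-0.0038,0]},{"finger_gap": 0,"d": [-0.0125,-0.005,0]},{"finger_gap": 0,"d": [-0.0188,-0.005,0]},{"finger_gap": 0,"d": [-0.0225,-0.005,0]},{"finger_gap": 0,"d": [-0.0256,-0.005,0]},{"finger_gap": 0,"d": [-0.0288,-0.005,0]},{"finger_gap": 0,"d": [-0.0288,-0.005,0]}]'
```

```text
time_s: 40.2
tcp_pos: [0.5239, -0.0032, 0.1903]
ee_rot: [[-0.999, -0.044, -0.002], [-0.044, 0.999, -0.001], [0.002, -0.0, -1.0]]
wrist_force: [-2.3, -0.2, -1.2]
gripper_width: 0.416
gripper_force: 30.0
```

In the tool's units: 0.022 m / 0.8 = 0.0275, 0.018 m / 0.8 = 0.0225.

```bash
python3 -m handwheel '[{"finger_gap": 0,"d": [0,0,0.005]},{"finger_gap": 0,"d": [0,0,0.0113]},{"finger_gap": 0,"d": [0,0,0.0175]},{"finger_gap": 0,"d": [0,0,0.0225]},{"finger_gap": 0,"d": [0,0,0.0275]},{"finger_gap": 0,"d": [0,0,0.0275]}]'
```

```text
time_s: 40.8
tcp_pos: [0.5239, -0.003, 0.1677]
ee_rot: [[-0.999, -0.044, -0.001], [-0.044, 0.999, -0.0], [0.001, -0.0, -1.0]]
wrist_force: [-2.3, -0.3, 0.2]
gripper_width: 0.411
gripper_force: 30.0
```

In the tool's units: 0.029 m / 0.8 = 0.0363, -0.008 m / 0.8 = -0.01.

```bash
python3 -m handwheel '[{"finger_gap": 0,"d": [-0.0025,0,0.005]},{"finger_gap": 0,"d": [-0.005,0,0.0113]},{"finger_gap": 0,"d": [-0.0063,0,0.0175]},{"finger_gap": 0,"d": [-0.0075,0,0.0238]},{"finger_gap": 0,"d": [-0.0088,0,0.03]},{"finger_gap": 0,"d": [-0.01,0,0.0363]},{"finger_gap": 0,"d": [-0.01,0,0.0363]}]'
```

```text
time_s: 41.5
tcp_pos: [0.533, -0.0024, 0.1388]
ee_rot: [[-0.999, -0.044, 0.001], [-0.044, 0.999, 0.0], [-0.001, 0.0, -1.0]]
wrist_force: [0.4, -0.8, -2.0]
gripper_width: 0.412
gripper_force: 30.0
```

In the tool's units: 0.012 m / 0.8 = 0.015, -0.0005 m / 0.8 = -0.0006.

```bash
python3 -m handwheel '[{"finger_gap": 0,"d": [-0.0006,0,0.0038]},{"finger_gap": 0,"d": [-0.0013,0,0.0075]},{"finger_gap": 0,"d": [-0.0013,0,0.0113]},{"finger_gap": 0,"d": [-0.0013,0,0.015]},{"finger_gap": 0,"d": [-0.0013,0,0.015]}]'
```

```text
time_s: 42.0
tcp_pos: [0.5348, -0.0025, 0.1301]
ee_rot: [[-0.999, -0.046, 0.004], [-0.046, 0.999, -0.0], [-0.004, -0.001, -1.0]]
wrist_force: [-5.0, -0.5, 13.3]
gripper_width: 0.411
gripper_force: 30.0
```

In the tool's units: 0.005 m / 0.8 = 0.0063, 0.0035 m / 0.8 = 0.0044.

```bash
python3 -m handwheel '[{"finger_gap": 0,"d": [0,0,0.0013]},{"finger_gap": 0,"d": [0,0,0.0025]},{"finger_gap": 0,"d": [0,0,0.0044]},{"finger_gap": 0,"d": [0,0,0.0063]},{"finger_gap": 0,"d": [0,0,0.0063]}]'
```

```text
time_s: 42.5
tcp_pos: [0.5357, -0.0024, 0.126]
ee_rot: [[-0.999, -0.046, 0.006], [-0.046, 0.999, -0.0], [-0.006, -0.0, -1.0]]
wrist_force: [-4.0, -0.4, 16.2]
gripper_width: 0.411
gripper_force: 30.0
```

In the tool's units: 0.0035 m / 0.8 = 0.0044, 0.002 m / 0.8 = 0.0025.

```bash
python3 -m handwheel '[{"finger_gap": 0,"d": [0,0,0.0013]},{"finger_gap": 0,"d": [0,0,0.0025]},{"finger_gap": 0,"d": [0,0,0.0044]},{"finger_gap": 0,"d": [0,0,0.0044]},{"finger_gap": 0,"d": [0,0,0.0044]}]'
```

```text
time_s: 43.0
tcp_pos: [0.5362, -0.0023, 0.1243]
ee_rot: [[-0.999, -0.046, 0.008], [-0.046, 0.999, -0.0], [-0.008, -0.001, -1.0]]
wrist_force: [-7.2, 0.3, 23.7]
gripper_width: 0.406
gripper_force: 30.0
```

In the tool's units: -0.1 m / 0.8 = -0.125, -0.06 m / 0.8 = -0.075.

```bash
python3 -m handwheel '[{"finger_gap": 0,"d": [0,0,0.0013]},{"finger_gap": 0,"d": [0,0,0.0013]},{"finger_gap": 0.8,"d": [0,0,-0.0013]},{"finger_gap": 1,"d": [0,0,-0.0013]},{"finger_gap": 1,"d": [0,0,-0.0013]},{"finger_gap": 1,"d": [0,0,-0.025]},{"finger_gap": 1,"d": [0,0,-0.075]},{"finger_gap": 1,"d": [0,0,-0.125]}]';python3 -m handwheel '[{"finger_gap": 1,"d": [0.0625,0,-0.0375]},{"finger_gap": 1,"d": [0.125,0,-0.0375]},{"finger_gap": 1,"d": [0.125,-0.0625,-0.0375]},{"finger_gap": 1,"d": [0.125,-0.125,-0.0375]},{"finger_gap": 1,"d": [0.125,-0.1875,-0.0375]},{"finger_gap": 1,"d": [0.125,-0.25,-0.0375]},{"finger_gap": 1,"d": [0.125,-0.3125,-0.0375]},{"finger_gap": 1,"d": [0.125,-0.3125,-0.0375]}]';python3 - <<'E'
from h import *
for n in("scene","wrist","top"):
    c=eyes.capture(n);np.savez(n[0]+"13.npz",**{k:np.array(v) for k,v in c.items()})
    W=cloud(c).reshape(-1,3);u=np.array([.999,.0445]);v=np.array([-.0445,.999]);d=W[:,:2]-[.6005,.001];X=d@u;Y=d@v
    for nm,x0,x1,a,b in(("block",-.1,-.045,.15,.175),("wtop",-.1,-.03,.07,.085),("white",-.045,.03,.166,.18),("brown",.02,.09,.2,.215)):
        m=(X>x0)&(X<x1)&(abs(Y)<.045)&(W[:,2]>a)&(W[:,2]<b)
        if m.sum()>8:print(n,nm,m.sum(),"X",np.percentile(X[m],[3,97]).round(4),"Y",np.percentile(Y[m],[3,97]).round(4),"z",np.median(W[m,2]).round(4))
cv2.imwrite("pics/s13.png",cv2.resize(np.load("s13.npz")["pixels"][100:325,200:500,::-1],(800,600)))
E
python3 fit.py s13.npz .585 .0 .032 .04 .07 .1;python3 fit.py s13.npz .655 .003 .034 .05 .08 .11
```

```text
time_s: 43.8
tcp_pos: [0.5329, -0.0027, 0.2186]
ee_rot: [[-0.999, -0.044, -0.003], [-0.044, 0.999, -0.001], [0.003, -0.001, -1.0]]
wrist_force: [0.6, -0.6, -0.7]
gripper_width: 0.87
gripper_force: 0.0
time_s: 44.6
tcp_pos: [0.4442, -0.2614, 0.2474]
ee_rot: [[-0.999, -0.037, -0.002], [-0.037, 0.999, -0.0], [0.002, -0.0, -1.0]]
wrist_force: [-1.2, 0.5, -0.5]
gripper_width: 0.999
gripper_force: 0.0
scene block 210 X [-0.0782 -0.0539] Y [-0.0157  0.0178] z 0.1605
scene wtop 457 X [-0.0922 -0.0365] Y [-0.0258  0.0294] z 0.078
scene white 340 X [-0.0274  0.014 ] Y [-0.0196  0.0219] z 0.1689
scene brown 212 X [0.0418 0.0742] Y [-0.0232  0.0094] z 0.2043
wrist wtop 614 X [-0.0918 -0.0812] Y [-0.0313  0.0267] z 0.0806
top block 137 X [-0.08   -0.0546] Y [-0.0168  0.0163] z 0.1604
top wtop 324 X [-0.0942 -0.0368] Y [-0.0281  0.028 ] z 0.0782
top white 196 X [-0.0291  0.012 ] Y [-0.0213  0.0208] z 0.1694
top brown 128 X [0.0395 0.0725] Y [-0.024  0.008] z 0.2045
s13.npz 0.04 0.07 139 [0.589 0.002] 0.0004
s13.npz 0.07 0.1 255 [0.5892 0.0014] 0.0011
s13.npz 0.05 0.08 165 [0.6544 0.001 ] 0.0005
s13.npz 0.08 0.11 184 [ 6.555e-01 -3.000e-04] 0.0005
```

View pics/s13.png

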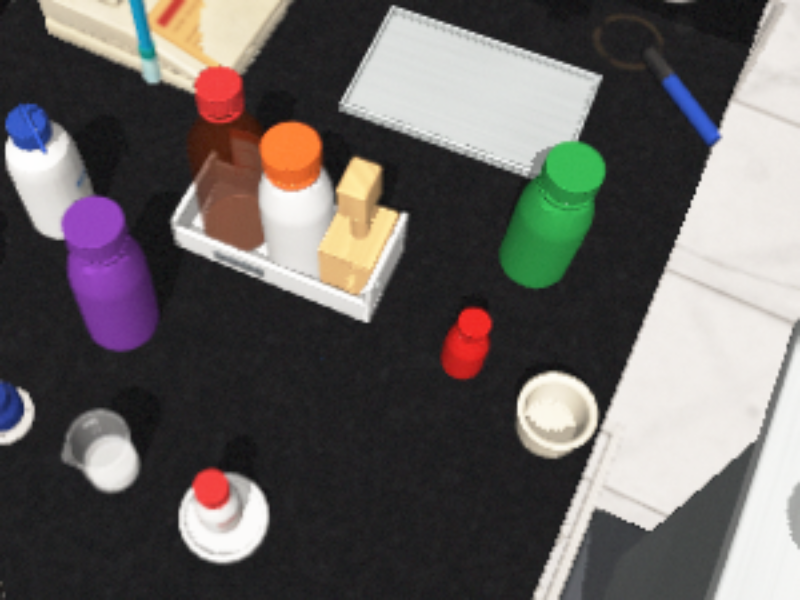

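The wedge is home: its block top rose 6–7 mm from where it stood on the table, matching the 6 mm bay floor. Brown (230,170), white (295,200) and wedge (360,230) form a tight row, the small bottle stands in the coaster (225,515), and the beaker hasn't moved. The robot is clear, so I'm handing in.

```bash
python3 -c "
from station import workorder
print(workorder.finish_job())"
```

```text
the job is handed in; nothing more can be done
None
```

I finished the whole sequence and handed the job in at about 45 s of the 112 s limit; the station gave no verdict, but my last camera check put the small bottle in the coaster, the row packed (brown at the back, white in front), the wedge's foot on the bay floor and the beaker unmoved.

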